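# Build two soil test cells in the assembly fixture and fit the divider

## Robot

A 7-joint arm with a two-finger parallel gripper is mounted at the origin on the work surface. World frame = base frame: x ahead of the robot, y to its left, z up, the work surface at z = 0. Lengths are in m, angles in rad, forces in N, time in s.
With the tool pointing down it reaches from about 0.4 to 0.85 m from the base axis. Payload 10.4 kg.
Tool frame: the origin (TCP) lies at the very end of the fingers, on their centre line; the grasp point (between the pads) lies 19 mm behind it; z points along the fingers, y is the line along which they close (so a half turn about z gives the same grasp; the last joint's range is limited). The gripper opens to 87 mm and grips with 3 to 60 N. Pads are 19 mm wide; open, the fingers measure 117 mm over their backs; the gripper's body (75 mm by 190 mm) begins 51 mm behind the grasp point.
Start: joints at [-1.203, 0.332, -0.065, 1.46, 0.022, 1.35, -0.088], TCP at [0.238, 0.578, 0.223] pointing down, gripper open.
Joint ranges: [-2.6, 2.6], [-0.5, 2.12], [-1.47, 1.34], [0.16, 2.42], [-1.27, 4.41], [0.06, 2.06], [-2.6, 2.6]. Speed limits (rad/s): [2.22, 2.22, 2.79, 2.79, 3.14, 3.14, 3.14].

## Interface

Orientations are given as a unit quaternion [x, y, z, w].
In Python, from bench import read_state, cams, workorder gives the robot as it stands.
- The arm moves only by the shell command python3 -m crank 'ROWS' [FORCE]. ROWS is text: rows parted by semicolons, each of 5 numbers parted by spaces: the shift along the tool's x, y, z scaled (see below), then the turn about the tool's z scaled (see below), then the opening, from -1 (shut) to 1 (fully open). In form: dx dy dz yaw jaw; .... A call has 1 to 10 rows; each row shifts and turns the commanded pose from where the row before left it, along the tool's axes as they then stand; what a row does not reach is not made up. The controller multiplies each number of a shift by 200 mm and each number of a turn by 90 degrees. A row lasts 1/10 s, in which the tool goes at most 50 mm and 8.59 degrees, less where a joint would pass 70% of its speed; a pose out of reach is approached as far as the arm can. A call with a number of a shift or a turn outside -1 to 1 is refused whole. A call with a gripper value outside its range is refused whole. The fingers move at their own pace and stop on an object; FORCE is the grip in N (left out, the last holds). Time passes only in rows, so rows that do not move let the fingers close. It gives the time, the measured TCP pose, the force, the opening and the grip force at its end, in the units of the state.
- read_state(): the state, without advancing time (a new reading comes with each control period).
- cams.camera(name): name is "scene" or "top" or "wrist"; returns a dict with "img" (420x560x3 uint8, blue, green, red), "K" (3x3 intrinsics, pixels), "xyz" and "attitude" of the camera in the world; the wrist camera has in their place "mount" (4x4, takes a point from camera to tool coordinates, whose origin is the TCP and whose axes are the flange's). Camera axes: x right, y down, z forward; pixel columns grow to the right and rows downward; lengths in m; the calibration is good to about 2 mm. A picture is of the moment at which its call begins: read the wrist's pose just before it. There is no depth.
- workorder.close_job(): hands the job in; it is judged then, once.
The state is a dict: "time": time; "joint_positions": joint angles; "joint_vel": joint speeds; "joint_torque": joint torques, N m; "ee_pos": TCP position; "eef_rot": TCP orientation; "ft_force": force on the tool from outside, world axes, zero at the start; "torque": the same for the moment, N m; "width": finger opening in m; "grip_force": force on a finger pad.
Only numpy, scipy, OpenCV 4.12 (cv2) and the standard library are available. Lean on these libraries where they do the work, as an engineer would, in place of code of your own. Each camera call takes 0.05 s, during which the arm holds its last target. There are 200 camera calls.

## Task

Build one test cell in each pocket of the fixture: take the upper two white bodies off the pile and seat one on the floor of each pocket (the bottom one stays as a spare on its plate), lay on it every spacer of that pocket's colour that is on the bench, one or two, then the top disc of that colour (a disc on a square flange), all lying flat, square in the pocket and fully down. Only when both stacks are complete, take the orange divider panel out of its stand and slide it fully home in the slot between them. Leave the bottle, the jar and the screwdriver alone.

Things in the scene. Friction and masses are not known exactly. Their poses are not given: they have to be found in the camera images.
- fixture: fixed assembly fixture, grey base plate 124 (x) x 230 (y) x 8 mm. Origin at the centre of its underside on the bench, z up. The blue pocket is 68 mm from it towards its +y, the yellow pocket 68 mm towards its -y, the panel slot in the middle.
- pocket_blue (a point): floor centre of the blue pocket, 8 mm above the bench; axes as the fixture's. Square, 60 x 60 mm inside, with blue floor, bounded by four L-shaped corner posts with blue lead-ins. Each post covers the outer 13 mm of a side: a 34 mm gap for a finger is open in the middle of all four sides. Posts are 8 mm thick, straight for 52 mm above this floor, flared to 62 mm.
- pocket_yellow (a point): floor centre of the yellow pocket, 8 mm above the bench; axes as the fixture's. Square, 60 x 60 mm inside, with yellow floor, bounded by four L-shaped corner posts with yellow lead-ins. Each post covers the outer 13 mm of a side: a 34 mm gap for a finger is open in the middle of all four sides. Posts are 8 mm thick, straight for 52 mm above this floor, flared to 62 mm.
- slot (a point): floor centre of the panel slot between the two pockets, 8 mm above the bench; axes as the fixture's. Upright slot, 94 mm long along x, 11 mm wide along y, 50 mm deep, made by two steel end channels that hold the panel's upright edges (16 mm at each end, open between). Flared lead-in up to 58 mm above the slot floor.
- pile_plate: fixed steel plate 80 x 80 x 6 mm under the pile of cell bodies. Origin at the centre of its underside on the bench.
- body_top: top one of the pile of three identical white square cell bodies, each 56 x 56 x 28 mm, solid with a flat top, about 0.12 kg; a black ring with a red-brown centre is drawn on top. They sit flat on one another, not interlocked, roughly square to each other. Origin at the centre of its underside, z up, x and y square to its sides. 
- body_middle: middle one of the pile of three identical white square cell bodies, each 56 x 56 x 28 mm, solid with a flat top, about 0.12 kg; a black ring with a red-brown centre is drawn on top. They sit flat on one another, not interlocked, roughly square to each other. Origin at the centre of its underside, z up, x and y square to its sides. 
- body_bottom: bottom one, the spare that stays on the steel plate, of the pile of three identical white square cell bodies, each 56 x 56 x 28 mm, solid with a flat top, about 0.12 kg; a black ring with a red-brown centre is drawn on top. They sit flat on one another, not interlocked, roughly square to each other. Origin at the centre of its underside, z up, x and y square to its sides. 
- spacer_blue_1: blue square spacer plate with a black circle on top, 56 x 56 x 10 mm, 50 g, starts flat on the bench on either side of the fixture. May be absent (None): one or two blue spacers are on the bench. Origin at the centre of its underside, z up, x and y square to its sides. 
- spacer_blue_2: blue square spacer plate with a black circle on top, 56 x 56 x 10 mm, 50 g, starts flat on the bench on either side of the fixture. May be absent (None): one or two blue spacers are on the bench. Origin at the centre of its underside, z up, x and y square to its sides. 
- disc_blue: blue top disc: a round blue disc, diameter 44 mm and 8 mm thick, on a square steel flange 56 x 56 x 6 mm (one piece, 14 mm high in all), 60 g, starts flat on the bench, disc upwards. Its round part can be gripped. Origin at the centre of its underside, z up, x and y square to its sides. 
- spacer_yellow_1: yellow square spacer plate with a black circle on top, 56 x 56 x 10 mm, 50 g, starts flat on the bench on either side of the fixture. May be absent (None): one or two yellow spacers are on the bench. Origin at the centre of its underside, z up, x and y square to its sides. 
- spacer_yellow_2: yellow square spacer plate with a black circle on top, 56 x 56 x 10 mm, 50 g, starts flat on the bench on either side of the fixture. May be absent (None): one or two yellow spacers are on the bench. Origin at the centre of its underside, z up, x and y square to its sides. 
- disc_yellow: yellow top disc: a round yellow disc, diameter 44 mm and 8 mm thick, on a square steel flange 56 x 56 x 6 mm (one piece, 14 mm high in all), 60 g, starts flat on the bench, disc upwards. Its round part can be gripped. Origin at the centre of its underside, z up, x and y square to its sides. 
- panel_stand: fixed grey plastic stand, base 110 x 60 mm, that holds the panel upright at the start in a slot along its x, 25 mm deep and 11 mm wide, slot floor 6 mm above the bench. Origin at the centre of its underside.
- panel: flat orange divider panel, standing upright: 90 mm wide (its x), 8 mm thick (its y), 112 mm tall (z), about 0.11 kg, with a black grip rail 14 mm thick along its top 16 mm (96 to 112 mm above its origin). Origin at the centre of its lower edge. Either face may look either way.
- bottle_amber: amber bottle with white cap, diameter 54 mm, 125 mm tall, a bystander. Origin at the centre of its foot.
- jar_white: glass jar with white cap, diameter 60 mm, 75 mm tall, a bystander. Origin at the centre of its foot.
- screwdriver: screwdriver lying on the bench, a bystander. Origin on the bench under it.
Mind the look-alikes: they are no part of the job. Of the things shaped like the panel, the orange one is meant. What is shaped like the disc_blue but pink or red is not meant.

How it is judged:
On the way, in this order (a step that is already met when the one before it is completed fails the run):
1. a white body is seated on the floor of each pocket ((((horizontal distance between body_top and pocket_blue below 0.005 m and angle between body_top's own z axis and vertical below 0.06 rad and z of body_top in the frame of pocket_blue between -0.003 and 0.003 m) and (horizontal distance between body_middle and pocket_yellow below 0.005 m and angle between body_middle's own z axis and vertical below 0.06 rad and z of body_middle in the frame of pocket_yellow between -0.003 and 0.003 m)) or ((horizontal distance between body_middle and pocket_blue below 0.005 m and angle between body_middle's own z axis and vertical below 0.06 rad and z of body_middle in the frame of pocket_blue between -0.003 and 0.003 m) and (horizontal distance between body_top and pocket_yellow below 0.005 m and angle between body_top's own z axis and vertical below 0.06 rad and z of body_top in the frame of pocket_yellow between -0.003 and 0.003 m)))), for 0.2 s.
2. both stacks are complete: body, the spacers of the colour, disc on top ((((horizontal distance between body_top and pocket_blue below 0.005 m and angle between body_top's own z axis and vertical below 0.06 rad and z of body_top in the frame of pocket_blue between -0.003 and 0.003 m) and (horizontal distance between body_middle and pocket_yellow below 0.005 m and angle between body_middle's own z axis and vertical below 0.06 rad and z of body_middle in the frame of pocket_yellow between -0.003 and 0.003 m)) or ((horizontal distance between body_middle and pocket_blue below 0.005 m and angle between body_middle's own z axis and vertical below 0.06 rad and z of body_middle in the frame of pocket_blue between -0.003 and 0.003 m) and (horizontal distance between body_top and pocket_yellow below 0.005 m and angle between body_top's own z axis and vertical below 0.06 rad and z of body_top in the frame of pocket_yellow between -0.003 and 0.003 m))) and horizontal distance between each of disc_blue, spacer_blue_1, spacer_blue_2 and pocket_blue below 0.005 m and angle between each of disc_blue, spacer_blue_1, spacer_blue_2, disc_yellow, spacer_yellow_1, spacer_yellow_2's own z axis and vertical below 0.06 rad and z of disc_blue in the frame of pocket_blue between 0.035 and 0.051 m and z of spacer_blue_1 in the frame of pocket_blue between 0.025 and 0.041 m and z of disc_blue in the frame of spacer_blue_1 above 0.007 m and z of spacer_blue_2 in the frame of pocket_blue between 0.025 and 0.041 m and z of disc_blue in the frame of spacer_blue_2 above 0.007 m and horizontal distance between each of disc_yellow, spacer_yellow_1, spacer_yellow_2 and pocket_yellow below 0.005 m and z of disc_yellow in the frame of pocket_yellow between 0.035 and 0.051 m and z of spacer_yellow_1 in the frame of pocket_yellow between 0.025 and 0.041 m and z of disc_yellow in the frame of spacer_yellow_1 above 0.007 m and z of spacer_yellow_2 in the frame of pocket_yellow between 0.025 and 0.041 m and z of disc_yellow in the frame of spacer_yellow_2 above 0.007 m), for 0.2 s.
3. the panel is fully home in the slot (horizontal distance between panel and slot below 0.006 m and angle between panel's own z axis and vertical below 0.08 rad and angle between the y axis of panel and the y axis of slot, either way round below 0.12 rad and z of panel in the frame of slot between -0.004 and 0.004 m), for 0.2 s.
At the end, for the whole second after the job is handed in: In each pocket: a body within 3 mm of the floor, all present spacers of its colour on it, that colour's disc on top; each within 5 mm of centre, flat to 0.06 rad. Panel upright in the slot, within 4 mm of its floor, 6 mm of centre. Bottom body moved under 30 mm. All at rest (all of step 2 and all of step 3 and distance of body_bottom from where it was at the start of the episode below 0.03 m and angle between body_bottom's own z axis and vertical below 0.1 rad and linear speed of each of body_top, body_middle, spacer_blue_1, spacer_blue_2, spacer_yellow_1, spacer_yellow_2, disc_blue, disc_yellow, panel below 0.03 m/s); the robot touches nothing.
It fails at once if a bystander (bottle, jar, screwdriver) is shifted by more than 40 mm or tipped over (distance of any of bottle_amber, jar_white, screwdriver from where it was at the start of the episode above 0.04 m or angle between any of bottle_amber, jar_white's own z axis and vertical above 0.5 rad).
Of spacer_blue_1, spacer_blue_2 only 1 to 2 are there at a start; the rules pass over those that are not, and their reading is None.
Of spacer_yellow_1, spacer_yellow_2 only 1 to 2 are there at a start; the rules pass over those that are not, and their reading is None.
At some moment in a run one of spacer_blue_1, spacer_blue_2, spacer_yellow_1, spacer_yellow_2, disc_blue, disc_yellow may be knocked a few centimetres aside while the robot is not near it.
Once in a run the grip may slacken for a moment while it holds something.
It also fails if it takes over 210 s, if anything falls off the work surface, if the arm or the gripper's body presses on something with over 40 N, if the wrist force passes 120 N, or if a joint passes its speed limit or range.

## Working session

There is one attempt and no reset: what is moved stays moved. The work goes in short steps, Python scripts to look and compute and a shell command to move; the robot and the scene stay as the last step left them, time stands still between calls to the robot, and variables do not carry over. Pictures are saved under pics/ and viewed, at most 14 in all, crops included, and the job is handed in when it is done.

```bash
ls; mkdir -p pics; cat > h.py <<'E'
import numpy as np, cv2
from bench import read_state, cams
from scipy.spatial.transform import Rotation as R
def snap(name,fn):
    s=read_state(); c=cams.camera(name); cv2.imwrite('pics/'+fn+'.png',c['img'])
    if name=='wrist':
        T=np.eye(4);T[:3,:3]=R.from_quat(s['eef_rot']).as_matrix();T[:3,3]=s['ee_pos']
        M=T@np.array(c['mount'])
    else:
        M=np.eye(4);a=np.array(c['attitude']);M[:3,:3]=a if a.shape==(3,3) else R.from_quat(a).as_matrix();M[:3,3]=c['xyz']
    np.savez('pics/'+fn+'.npz',M=M,K=c['K'],img=c['img']); return c
def px2w(fn,pts,z):
    d=np.load('pics/'+fn+'.npz');M=d['M'];K=d['K']
    p=np.atleast_2d(pts).astype(float);r=np.c_[p,np.ones(len(p))]@np.linalg.inv(K).T@M[:3,:3].T
    t=(np.broadcast_to(z,len(p))-M[2,3])/r[:,2]
    return M[:3,3]+r*t[:,None]
def w2px(fn,P):
    d=np.load('pics/'+fn+'.npz');M=d['M'];K=d['K']
    q=(np.atleast_2d(P)-M[:3,3])@M[:3,:3]@K.T
    return q[:,:2]/q[:,2:]
E
python3 - <<'E'
from h import *
s=read_state();print({k:np.round(v,3) for k,v in s.items()})
for n in('top','scene'):
    c=snap(n,n+'0');print(n,np.round(c['K'],1).tolist(),np.round(c['xyz'],3),np.round(c['attitude'],3).tolist())
c=snap('wrist','w0');print(np.round(c['mount'],3).tolist())
for n in('top0','scene0'):
    im=cv2.imread(f'pics/{n}.png');cv2.imwrite(f'pics/{n}b.png',cv2.resize(im,(800,600),interpolation=cv2.INTER_CUBIC))
E
```

```text
pics
{'time': np.float64(0.0), 'joint_positions': array([-1.203,  0.333, -0.065,  1.461,  0.022,  1.35 , -0.089]), 'joint_vel': array([-0.001, -0.   , -0.001,  0.001,  0.001, -0.   , -0.002]), 'joint_torque': array([ 0.0000e+00, -6.2326e+01,  2.5000e-02, -3.8989e+01, -6.1000e-02,
        4.0000e-02,  0.0000e+00]), 'ee_pos': array([0.238, 0.578, 0.222]), 'eef_rot': array([ 0.194,  0.981, -0.001, -0.   ]), 'ft_force': array([0.427, 0.183, 0.13 ]), 'torque': array([ 0.028,  0.048, -0.053]), 'grip_force': np.float64(0.0), 'width': np.float64(0.087)}
top [[519.0, 0.0, 271.8], [0.0, 519.0, 210.8], [0.0, 0.0, 1.0]] [ 0.37  -0.018  1.483] [-0.704, 0.706, -0.057, 0.05]
scene [[409.7, 0.0, 277.9], [0.0, 409.7, 205.3], [0.0, 0.0, 1.0]] [1.207 0.468 0.64 ] [0.375, 0.8, -0.422, -0.201]
[[0.0, -0.959, -0.284, 0.079], [1.0, 0.0, 0.0, 0.0], [-0.0, -0.284, 0.959, -0.161], [0.0, 0.0, 0.0, 1.0]]
```

View pics/top0b.png

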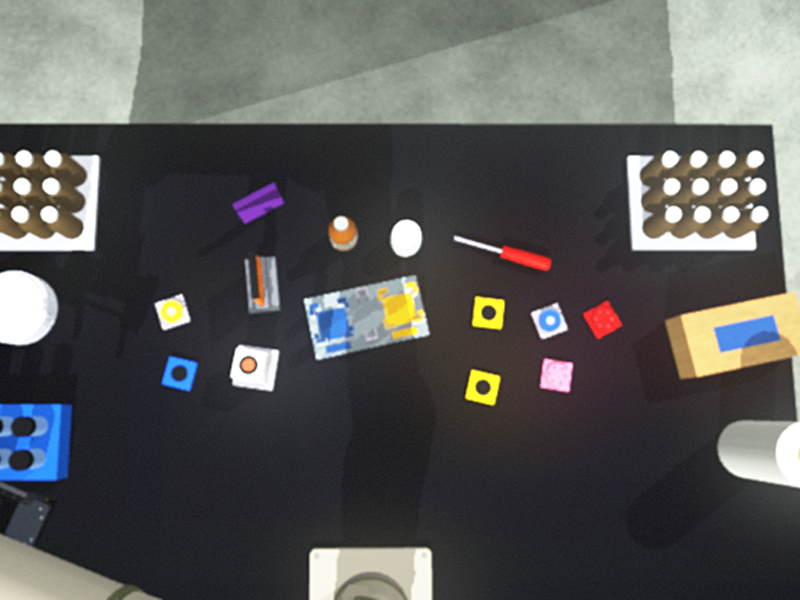

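View pics/scene0b.png

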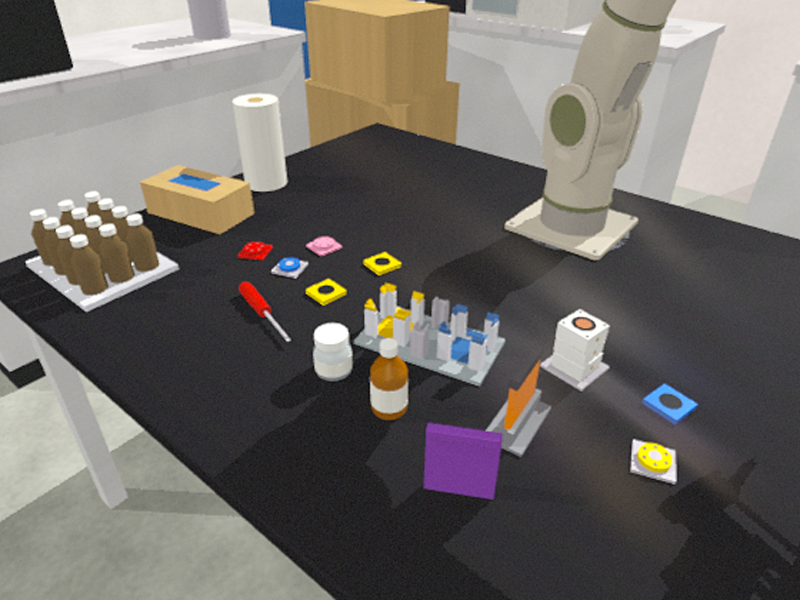

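Top view (800x600 pixels) shows:
- One blue spacer at (180,373) and two yellow spacers at (488,313) and (483,387).
- Yellow disc at (172,311) and blue disc at (550,320). The pink one at (556,375) and the red one at (603,320) are decoys.
- Pile at (250,367), fixture at (367,317), orange panel in its stand at (261,283). The purple panel at (258,203) is a decoy.

Next I get coarse positions.

```bash
cat >> h.py <<'E'
def tcp():
    s=read_state();m=R.from_quat(s['eef_rot']).as_matrix()
    return np.array(s['ee_pos']),m
def plan(x,y,z=None,yaxis=None):
    """yaxis: world angle (deg) wanted for closing axis (mod 180)"""
    p,m=tcp();a=np.degrees(np.arctan2(m[1,1],m[0,1]));t=0
    if yaxis is not None: t=(yaxis-a+90)%180-90
    r=R.from_euler('z',t,degrees=True).as_matrix()@m
    d=np.array([x,y,p[2] if z is None else z])-p
    u=(r.T@d)/0.2
    print(f'tcp {np.round(p,4)} yax {a:.1f} turn {-t/90:.3f} then shift {np.round(u,4)} (mm {np.round(u*200,1)}) q7 {read_state()["joint_positions"][6]:.2f} tilt {m[2,2]:.4f}')
E
python3 - <<'E'
from h import *
L={'bs':(180,373,.01),'ys1':(488,313,.01),'ys2':(483,387,.01),'dy':(172,311,.014),'db':(550,320,.014),'pile':(248,365,.09),'fixL':(304,298,.008),'fixR':(416,277,.008),'fixRb':(430,338,.008),'fixLb':(317,359,.008),'stand':(262,283,.03),'panel':(261,280,.118),'bottle':(343,235,.125),'jar':(405,238,.075),'sdtip':(455,238,0),'sdend':(550,266,.0),'purple':(258,203,.1)}
for k,(u,v,z) in L.items(): print(k,np.round(px2w('top0',(u*.7,v*.7),z)[0],3), round(float(np.hypot(*px2w('top0',(u*.7,v*.7),z)[0][:2])),3))
d=np.load('pics/top0.npz');im=d['img']
cv2.imwrite('pics/c1.png',cv2.resize(im[170:290,100:450],(800,274),interpolation=cv2.INTER_CUBIC))
E
```

```text
bs [0.452 0.378 0.01 ] 0.589
ys1 [ 0.57  -0.235  0.01 ] 0.617
ys2 [ 0.423 -0.221  0.01 ] 0.477
dy [0.576 0.397 0.014] 0.699
db [ 0.555 -0.358  0.014] 0.661
pile [0.462 0.23  0.09 ] 0.516
fixL [0.602 0.135 0.008] 0.617
fixR [ 0.645 -0.091  0.008] 0.651
fixRb [ 0.521 -0.117  0.008] 0.534
fixLb [0.479 0.108 0.008] 0.491
stand [0.629 0.217 0.03 ] 0.665
panel [0.619 0.204 0.118] 0.652
bottle [0.703 0.051 0.125] 0.705
jar [ 0.709 -0.067  0.075] 0.713
sdtip [ 0.727 -0.172  0.   ] 0.747
sdend [ 0.668 -0.365  0.   ] 0.762
purple [0.773 0.216 0.1  ] 0.803
```

View pics/c1.png

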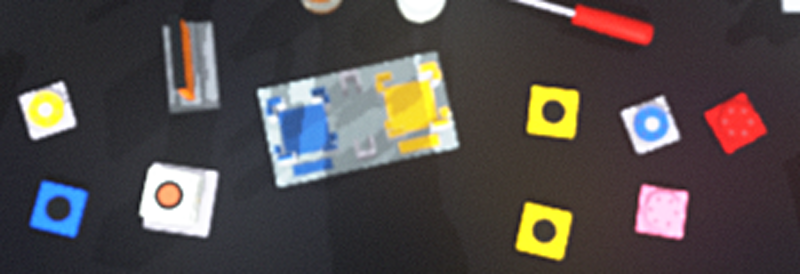

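```bash
python3 -c "
from h import *
plan(.50,.28,.40); plan(.50,.28,.40,30)"
```

```text
tcp [0.238  0.5776 0.222 ] yax 67.6 turn 0.000 then shift [-1.7783 -0.8778 -0.8892] (mm [-355.7 -175.6 -177.8]) q7 -0.09 tilt -1.0000
tcp [0.238  0.5776 0.222 ] yax 67.6 turn 0.418 then shift [-1.9439  0.3896 -0.8905] (mm [-388.8   77.9 -178.1]) q7 -0.09 tilt -1.0000
```

```bash
python3 -m crank '0 0 -0.178 0.0836 1; 0 0 -0.178 0.0836 1; 0 0 -0.178 0.0836 1; 0 0 -0.178 0.0836 1; 0 0 -0.178 0.0836 1' && python3 -m crank '-0.194 0.039 0 0 1; -0.194 0.039 0 0 1; -0.194 0.039 0 0 1; -0.194 0.039 0 0 1; -0.194 0.039 0 0 1; -0.194 0.039 0 0 1; -0.194 0.039 0 0 1; -0.194 0.039 0 0 1; -0.194 0.039 0 0 1; -0.194 0.039 0 0 1' && python3 -m crank '0 0 0 0 1;0 0 0 0 1;0 0 0 0 1' && python3 - <<'E'
from h import *
c=snap('wrist','w1');print(np.round(c['K'],1).tolist(),np.linalg.norm(read_state()['joint_vel']))
plan(.545,-.03,.42,10.8)
cv2.imwrite('pics/w1b.png',cv2.resize(c['img'],(800,600),interpolation=cv2.INTER_CUBIC))
E
```

```text
time: 0.65
ee_pos: [0.2379, 0.5776, 0.4019]
eef_rot: [0.502, 0.865, -0.0, 0.0]
ft_force: [0.7, 0.8, 0.1]
width: 0.0874
grip_force: 0.0
time: 1.65
ee_pos: [0.5004, 0.2794, 0.4004]
eef_rot: [0.5, 0.866, -0.0, -0.0]
ft_force: [0.4, 0.5, 0.2]
width: 0.0871
grip_force: 0.0
time: 1.95
ee_pos: [0.4989, 0.2819, 0.4004]
eef_rot: [0.499, 0.866, 0.0, -0.0]
ft_force: [-0.1, -0.5, -0.3]
width: 0.0869
grip_force: 0.0
[[322.2, 0.0, 275.1], [0.0, 322.2, 205.4], [0.0, 0.0, 1.0]] 0.007028315751992948
tcp [0.4987 0.2821 0.4004] yax 30.1 turn 0.215 then shift [-1.576  -0.0651 -0.099 ] (mm [-315.2  -13.   -19.8]) q7 -0.03 tilt -1.0000
```

View pics/w1b.png

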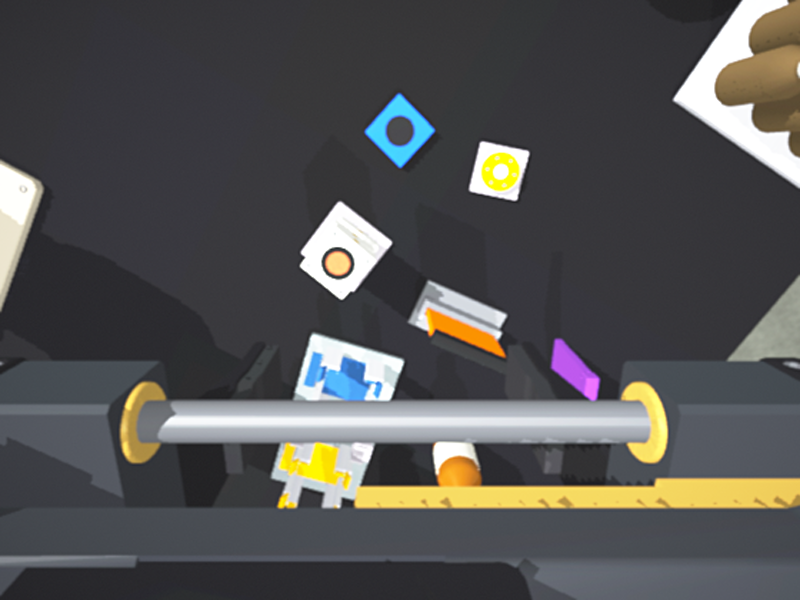

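Wrist view: tool parts cover the area below row ~360. Blue spacer (400,130), yellow disc (500,170), pile (340,255), panel (465,330) and fixture (340,420) are as expected. Moving over the fixture to measure it more closely.

```bash
python3 -m crank '-0.197 -0.008 0 0.072 1; -0.197 -0.008 0 0.072 1; -0.197 -0.008 0 0.071 1;-0.197 -0.008 0 0 1; -0.197 -0.008 0 0 1; -0.197 -0.008 0.1 0 1; -0.197 -0.008 0.2 0 1; -0.197 -0.008 0.2 0 1; 0 0 0 0 1; 0 0 0 0 1' && python3 -m crank '0 0 0 0 1;0 0 0 0 1' && python3 - <<'E'
from h import *
c=snap('wrist','w2')
plan(.57,-.03,.3,10.8)
cv2.imwrite('pics/w2b.png',cv2.resize(c['img'][:300,130:530],(800,600),interpolation=cv2.INTER_CUBIC))
E
```

```text
time: 3.0
ee_pos: [0.569, -0.0149, 0.3089]
eef_rot: [0.638, 0.77, -0.0, -0.001]
ft_force: [0.3, 0.7, 0.6]
width: 0.0874
grip_force: 0.0
time: 3.2
ee_pos: [0.5699, -0.0137, 0.3103]
eef_rot: [0.637, 0.771, 0.001, 0.0]
ft_force: [-0.0, 0.4, 0.3]
width: 0.087
grip_force: 0.0
tcp [ 0.5698 -0.014   0.3102] yax 10.8 turn -0.000 then shift [-0.0788 -0.0141  0.0511] (mm [-15.8  -2.8  10.2]) q7 0.21 tilt -1.0000
```

View pics/w2b.png

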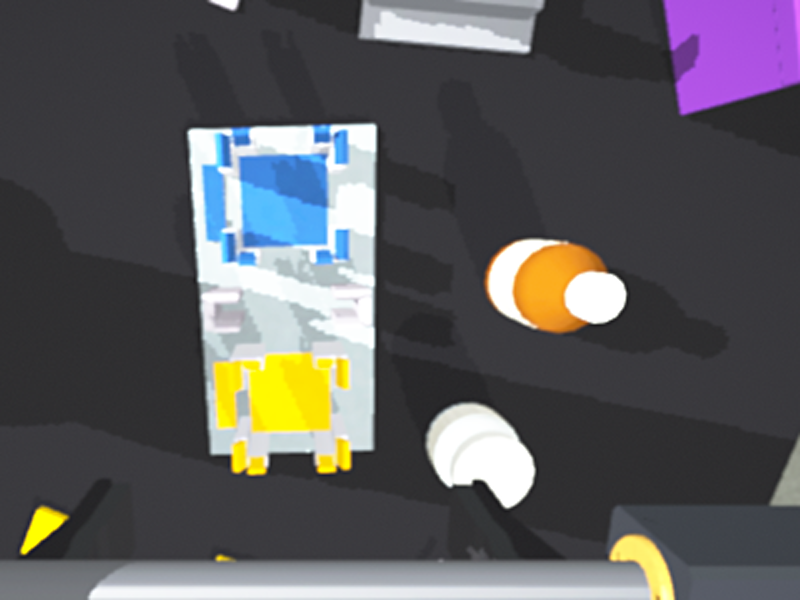

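```bash
cat >> h.py <<'E'
from scipy.optimize import least_squares
def subpix(fn,pts,w=4):
    g=cv2.cvtColor(np.load('pics/'+fn+'.npz')['img'],cv2.COLOR_BGR2GRAY)
    return cv2.cornerSubPix(g,np.array(pts,np.float32).reshape(-1,1,2),(w,w),(-1,-1),(3,50,.01)).reshape(-1,2)
def fitrect(fn,pts,z,lx,ly,yaw0=0.):
    """pts clockwise/ccw order matched by nearest; returns x,y,yaw(rad), residual mm"""
    W=px2w(fn,pts,z)[:,:2]
    C=np.array([[-1,-1],[1,-1],[1,1],[-1,1]])*[lx/2,ly/2]
    def pr(q): 
        c,s=np.cos(q[2]),np.sin(q[2]);return C@np.array([[c,s],[-s,c]])+q[:2]
    q0=[*W.mean(0),yaw0]
    idx=[int(np.argmin(np.hypot(*(pr(q0)-w).T))) for w in W]
    r=least_squares(lambda q:(pr(q)[idx]-W).ravel(),q0)
    return r.x,np.round(np.hypot(*(pr(r.x)[idx]-W).T)*1e3,1),idx
E
python3 - <<'E'
from h import *
p=np.array([(188,128),(377,123),(374,449),(210,455)])/2+[130,0]
for w in (0,3,5):
    q=p if w==0 else subpix('w2',p,w)
    print(np.round(q-p,1).tolist(),fitrect('w2',q,.008,.124,.230,np.radians(10.8)))
E
```

```text
[[0.0, 0.0], [0.0, 0.0], [0.0, 0.0], [0.0, 0.0]] (array([0.56380334, 0.00944548, 0.21741573]), array([0.6, 0.8, 0.8, 1. ]), [3, 2, 1, 0])
[[-0.4, 0.5], [-1.0, 0.2], [-0.9, 0.0], [-0.1, -0.7]] (array([0.56295639, 0.00934936, 0.21756299]), array([0.5, 0.6, 0.4, 0.5]), [3, 2, 1, 0])
[[-0.5, 0.4], [-1.0, 0.1], [-0.8, 0.0], [-0.2, -0.7]] (array([0.56294142, 0.00941781, 0.21759416]), array([0.5, 0.5, 0.4, 0.4]), [3, 2, 1, 0])
```

Fixture is at (0.563, 0.0094), yaw 12.46°, with residuals under 0.6 mm. This agrees with the top camera. On to the pile.

```bash
python3 -c "
from h import *
plan(.462,.225,.28)"
```

```text
tcp [ 0.5698 -0.014   0.3102] yax 10.8 turn 0.000 then shift [ 1.2746 -0.3064  0.151 ] (mm [254.9 -61.3  30.2]) q7 0.21 tilt -1.0000
```

```bash
python3 -m crank '0.182 -0.044 0 0 1;0.182 -0.044 0.02 0 1;0.182 -0.044 0.02 0 1;0.182 -0.044 0.02 0 1;0.182 -0.044 0.03 0 1;0.182 -0.044 0.03 0 1;0.182 -0.044 0.03 0 1;0 0 0 0 1;0 0 0 0 1;0 0 0 0 1' && python3 - <<'E'
from h import *
c=snap('wrist','w3')
plan(.462,.225,.28)
print(w2px('w3',[.462,.23,.09]))
cv2.imwrite('pics/w3b.png',cv2.resize(c['img'][60:240,155:395],(800,600),interpolation=cv2.INTER_CUBIC))
E
```

```text
time: 4.25
ee_pos: [0.4624, 0.2228, 0.2799]
eef_rot: [0.639, 0.769, 0.0, 0.0]
ft_force: [-0.5, -0.5, -0.3]
width: 0.0869
grip_force: 0.0
tcp [0.4625 0.2226 0.2798] yax 10.5 turn 0.000 then shift [ 0.0124 -0.0003 -0.0008] (mm [ 2.5 -0.1 -0.2]) q7 -0.34 tilt -1.0000
[[276.02450844 177.429975  ]]
```

View pics/w3b.png

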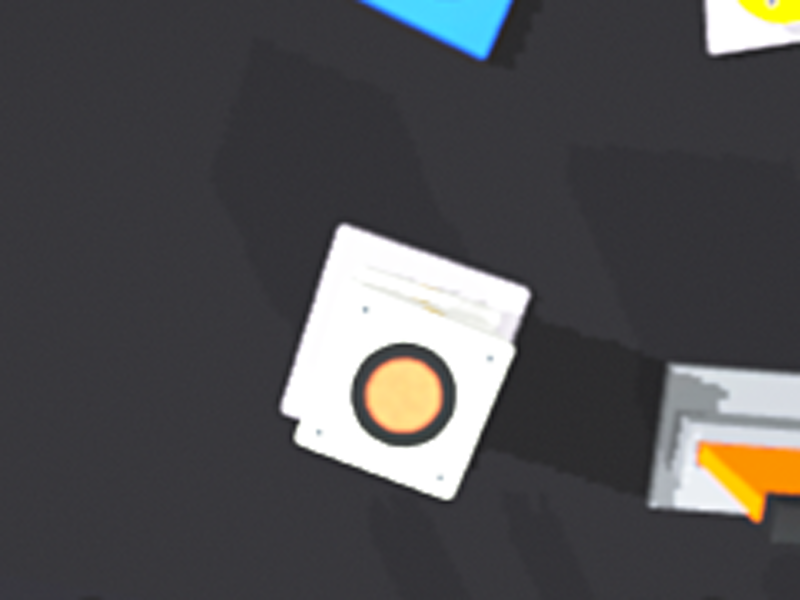

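```bash
python3 - <<'E'
from h import *
f=lambda p:np.array(p)/ (10/3)+[155,60]
print('ring',px2w('w3',f((404,394)),.09))
print(fitrect('w3',f([(453,499),(296,437),(514,346)]),.09,.056,.056,np.radians(-11)))
print(fitrect('w3',f([(365,310),(489,357),(440,477),(319,432)]),.09,.044,.044,np.radians(-11)))
x=fitrect('w3',f([(343,224),(530,290),(282,413)]),.006,.08,.08,np.radians(-11));print('plate',x)
plan(.462,.225,None,-11)
E
```

```text
ring [[0.4623511  0.22918338 0.09      ]]
(array([ 0.46256973,  0.229608  , -0.19286252]), array([1. , 0.7, 0.6]), [1, 0, 2])
(array([ 0.46217617,  0.22876307, -0.18160942]), array([0.3, 0.2, 0.2, 0.2]), [3, 2, 1, 0])
plate (array([ 0.4630772 ,  0.22922486, -0.14306926]), array([0.6, 0.6, 0.3]), [3, 2, 0])
tcp [0.4625 0.2226 0.2798] yax 10.5 turn 0.239 then shift [ 0.0115 -0.0048 -0.    ] (mm [ 2.3 -1.  -0. ]) q7 -0.34 tilt -1.0000
```

```bash
python3 -m crank '0 0 0 0.078 1;0 0 0 0.078 1;0 0 0 0.078 1;0.031 -0.007 0.2 0 1;0 0 0.2 0 1;0 0 0.2 0 1;0 0 0.2 0 1;0 0 0.17 0 1;0 0 0.1 0 1;0 0 0 0 1' 30 && python3 -c "
from h import *
plan(.4623,.2290,.066,-10.6)"
```

```text
time: 5.3
ee_pos: [0.4605, 0.2279, 0.063]
eef_rot: [0.769, 0.639, -0.002, 0.0]
ft_force: [-1.1, 0.2, 0.1]
width: 0.0869
grip_force: 0.0
tcp [0.4605 0.2279 0.063 ] yax -10.5 turn 0.001 then shift [ 0.0069  0.0076 -0.0151] (mm [ 1.4  1.5 -3. ]) q7 -0.67 tilt -1.0000
```

```bash
python3 -m crank '0.007 0.008 -0.015 0 1;0 0 0 0 1;0 0 0 0 1' && python3 -c "
from h import *
plan(.4623,.2290,.066,-10.6)" && python3 -m crank '0 0 0 0 -1;0 0 0 0 -1;0 0 0 0 -1;0 0 0 0 -1;0 0 0 0 -1;0 0 0 0 -1;0 0 0 0 -1' 30
```

```text
time: 5.6
ee_pos: [0.4645, 0.2314, 0.0699]
eef_rot: [0.769, 0.64, 0.001, 0.0]
ft_force: [0.2, -0.3, 0.6]
width: 0.0872
grip_force: 0.0
tcp [0.4645 0.2314 0.0699] yax -10.4 turn 0.002 then shift [-0.014  -0.0084  0.0197] (mm [-2.8 -1.7  3.9]) q7 -0.67 tilt -1.0000
time: 6.3
ee_pos: [0.4633, 0.231, 0.0683]
eef_rot: [0.768, 0.64, -0.0, -0.0]
ft_force: [-0.8, -0.3, 0.2]
width: 0.0557
grip_force: 30.0
```

```bash
python3 -m crank '0 0 -0.1 0 -1;0 0 -0.15 0 -1;0 0 -0.17 -0.064 -1;0 0 0 -0.064 -1;0 0 0 -0.064 -1;0 0 0 -0.063 -1;0 0 0 0 -1;0 0 0 0 -1' && python3 -c "
from h import *
plan(.5478,.0779,.15,12.46)"
```

```text
time: 7.1
ee_pos: [0.4633, 0.2309, 0.1521]
eef_rot: [0.627, 0.779, -0.0, -0.0]
ft_force: [0.6, -0.1, -0.9]
width: 0.056
grip_force: 30.0
tcp [0.4633 0.2309 0.1521] yax 12.4 turn -0.001 then shift [-0.838   0.2477  0.0106] (mm [-167.6   49.5    2.1]) q7 -0.30 tilt -1.0000
```

```bash
python3 -m crank '-0.1 0.03 0 0 -1;-0.17 0.05 0 0 -1;-0.19 0.056 0 0 -1;-0.19 0.056 0 0 -1;-0.12 0.036 0 0 -1;-0.068 0.02 0 0 -1;0 0 0 0 -1;0 0 0 0 -1;0 0 0 0 -1' && python3 -c "
from h import *
plan(.5478,.0779,.08,12.46);print(read_state()['width'])
snap('wrist','w4');im=cv2.imread('pics/w4.png');cv2.imwrite('pics/w4b.png',cv2.resize(im[40:280,115:435],(800,600),interpolation=2))"
```

```text
time: 8.0
ee_pos: [0.5475, 0.0801, 0.1522]
eef_rot: [0.625, 0.781, 0.0, -0.0]
ft_force: [0.1, 0.1, -1.1]
width: 0.0557
grip_force: 30.0
tcp [0.5475 0.0801 0.1522] yax 12.6 turn 0.002 then shift [-0.0113 -0.0009  0.3609] (mm [-2.3 -0.2 72.2]) q7 0.07 tilt -1.0000
0.05566508050255744
```

View pics/w4b.png

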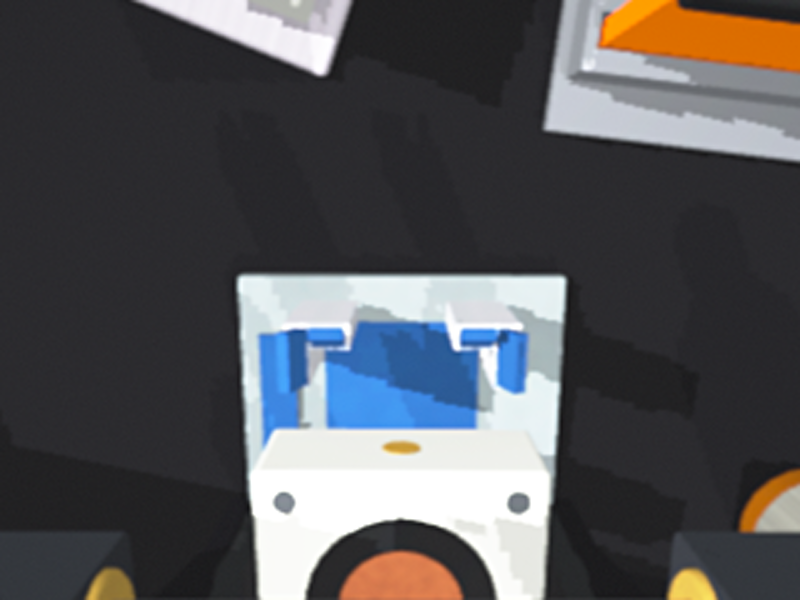

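```bash
python3 - <<'E'
from h import *
f=lambda p:np.array(p)/2.5+[115,40]
p,m=tcp()
p=np.array([.5475,.0801,.1522])
for n,px,z in(('bodybot',(404,430),p[2]-.0063),('botL',(274,430),p[2]-.0063),('botR',(533,430),p[2]-.0063),('plateL',(237,275),.008),('plateR',(566,275),.008),('ring',(401,610),p[2]+.0217)):
    print(n,np.round(m.T@(px2w('w4',f(px),z)[0]-p)*1e3,1))
E
```

```text
bodybot [25.5  0.4  6.3]
botL [ 25.5 -27.9   6.3]
botR [25.5 28.5  6.3]
plateL [ 42.7 -61.6 144.2]
plateR [ 42.7  62.  144.2]
ring [ -2.2  -0.2 -21.7]
```

```bash
python3 -m crank '-0.01 0 0.1 0 -1;0 0 0.15 0 -1;0 0 0.1 0 -1;0 0 0.05 0 -1;0 0 0.05 0 -1;0 0 0.05 0 -1;0 0 0.05 0 -1;0 0 0.05 0 -1;0 0 0.05 0 -1' && python3 -m crank '0 0 0.025 0 -1;0 0 0.012 0 -1;0 0 0 0 -1;0 0 0 0 -1' && python3 -c "
from h import *
plan(.5478,.0779,.0143,12.46)"
```

```text
time: 8.95
ee_pos: [0.5487, 0.0762, 0.0217]
eef_rot: [0.626, 0.78, 0.0, 0.0]
ft_force: [-0.2, 1.1, -2.0]
width: 0.0556
grip_force: 30.0
time: 9.35
ee_pos: [0.5489, 0.0762, 0.0152]
eef_rot: [0.626, 0.78, 0.0, 0.0]
ft_force: [0.3, 0.0, -2.2]
width: 0.0556
grip_force: 30.0
tcp [0.5489 0.0762 0.0152] yax 12.5 turn 0.001 then shift [ 0.0093 -0.0035  0.0044] (mm [ 1.9 -0.7  0.9]) q7 0.13 tilt -1.0000
```

```bash
python3 -m crank '0 0 0.005 0 -1;0 0 0 0 -1;0 0 0 0 0.9;0 0 0 0 0.9;0 0 0 0 0.9;0 0 0 0 0.9;0 0 -0.1 0 0.9;0 0 -0.2 0 0.9;0 0 -0.2 0 1;0 0 -0.2 0 1' && python3 -m crank '0 0 -0.2 0 1;0 0 -0.2 0 1;0 0 0 0 1;0 0 0 0 1;0 0 0 0 1' && python3 - <<'E'
from h import *
c=snap('wrist','w5')
plan(.4630,.225,.25,-8)
print('body px expected',w2px('w5',[.5483,.0758,.036]))
cv2.imwrite('pics/w5b.png',cv2.resize(c['img'][:270,100:460],(800,600),interpolation=2))
E
```

```text
time: 10.35
ee_pos: [0.5483, 0.076, 0.1554]
eef_rot: [0.626, 0.78, -0.0, -0.0]
ft_force: [0.7, 0.4, -0.2]
width: 0.0864
grip_force: 0.0
time: 10.85
ee_pos: [0.5479, 0.0761, 0.2326]
eef_rot: [0.626, 0.78, -0.001, -0.001]
ft_force: [0.0, -0.6, -0.3]
width: 0.0872
grip_force: 0.0
tcp [0.5479 0.0761 0.2324] yax 12.5 turn 0.228 then shift [ 0.6782 -0.524  -0.0867] (mm [ 135.6 -104.8  -17.3]) q7 0.05 tilt -1.0000
body px expected [[275.92041068 182.76181788]]
```

View pics/w5b.png

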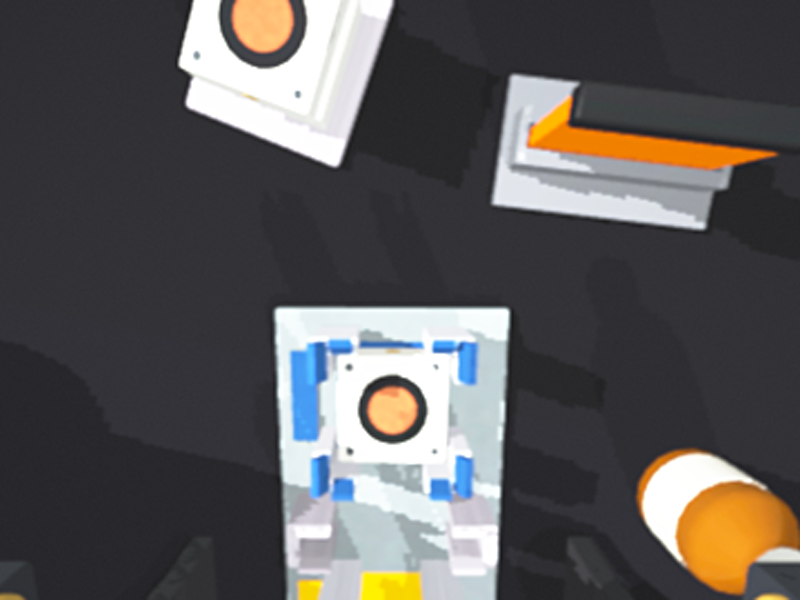

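```bash
cat >> h.py <<'E'
def blob(fn,lo,hi,xyz,win=60):
    """largest HSV blob near projected xyz -> contour (native px)"""
    im=np.load('pics/'+fn+'.npz')['img'];u,v=w2px(fn,xyz)[0]
    m=cv2.inRange(cv2.cvtColor(im,cv2.COLOR_BGR2HSV),np.array(lo),np.array(hi))
    k=np.zeros_like(m);cv2.circle(k,(int(u),int(v)),win,255,-1);m&=k
    cs,_=cv2.findContours(m,cv2.RETR_EXTERNAL,cv2.CHAIN_APPROX_NONE)
    return max(cs,key=cv2.contourArea)
def square(fn,lo,hi,xyz,win=60,s=.056):
    c=blob(fn,lo,hi,xyz,win);W=px2w(fn,c.reshape(-1,2),xyz[2])[:,:2]
    (cx,cy),(w,h),a=cv2.minAreaRect((W*1e4).astype(np.float32))
    a=(a+45)%90-45
    return np.round([cx/1e4,cy/1e4],4),np.round([w/10,h/10],1),round(a,1)
E
python3 - <<'E'
from h import *
f=lambda p:np.array(p)/(800/360)+[100,0]
print('ring',px2w('w5',f((263,16)),.062)); W=px2w('w5',f([(197,56),(297,94)]),.062)[:,:2];v=W[1]-W[0];print(np.linalg.norm(v),np.degrees(np.arctan2(*v[::-1])))
v/=np.linalg.norm(v);print(W.mean(0)+.022*np.array([-v[1],v[0]]))
E
python3 -m crank '0 0 0 0.076 1;0 0 0 0.076 1;0 0 0 0.076 1;0.13 -0.105 -0.02 0 1;0.15 -0.105 -0.02 0 1;0.15 -0.105 0 0 1;0.13 -0.105 0 0 1;0.1 -0.1 0 0 1;0 0 0 0 1;0 0 0 0 1' &&  python3 -m crank '0 0 0 0 1;0 0 0 0 1' && python3 - <<'E'
from h import *
c=snap('wrist','w6')
e=[.463,.2293,.062]
q=blob('w6',(2,60,100),(22,255,255),e,25);r=cv2.minEnclosingCircle(q);print(r,px2w('w6',r[0],.062))
print(square('w6',(0,0,170),(180,40,255),e,50))
plan(.4630,.2293,.037,-8)
cv2.imwrite('pics/w6b.png',cv2.resize(c['img'][90:240,175:375],(800,600),interpolation=2))
E
```

```text
ring [[0.46054368 0.22894135 0.062     ]]
0.04333369880217916 -6.707352138598327
[0.46039573 0.22790203]
time: 11.9
ee_pos: [0.4635, 0.2213, 0.2409]
eef_rot: [0.754, 0.657, -0.001, 0.0]
ft_force: [-0.6, -0.4, -0.1]
width: 0.0874
grip_force: 0.0
time: 12.1
ee_pos: [0.4644, 0.2202, 0.2416]
eef_rot: [0.755, 0.655, -0.0, 0.0]
ft_force: [0.0, 0.3, -0.1]
width: 0.0869
grip_force: 0.0
((270.375, 178.5), 12.465678215026855) [[0.45997703 0.22878784 0.062     ]]
(array([0.4632, 0.237 ]), array([74.4, 69.6]), -8.1)
tcp [0.4644 0.2204 0.2417] yax -8.1 turn -0.001 then shift [ 0.0435 -0.013   1.0234] (mm [  8.7  -2.6 204.7]) q7 -0.65 tilt -1.0000
```

View pics/w6b.png

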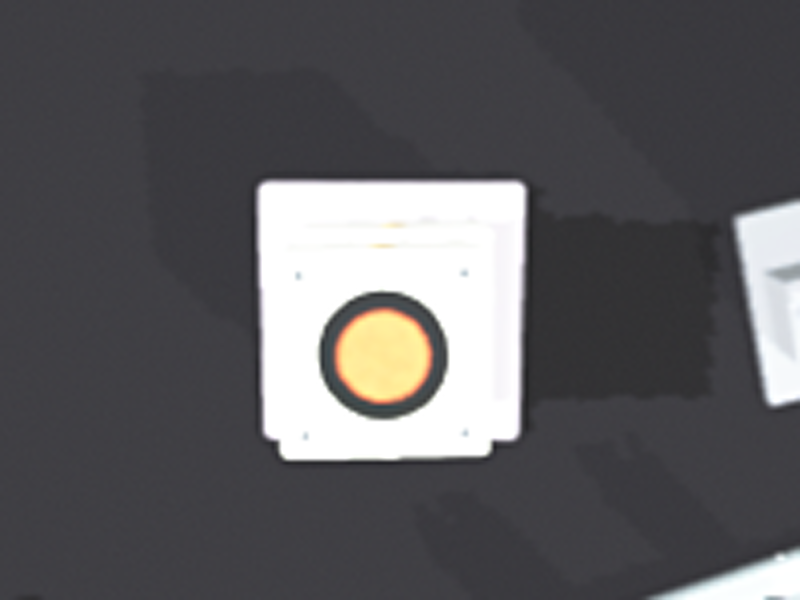

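```bash
python3 -m crank '0 0 0 -0.012 1;0.039 -0.027 0.1 0 1;0 0 0.2 0 1;0 0 0.2 0 1;0 0 0.2 0 1;0 0 0.15 0 1;0 0 0.1 0 1;0 0 0.058 0 1;0 0 0 0 1;0 0 0 0 1' && python3 -m crank '0 0 0 0 1;0 0 0 0 1' && python3 -c "
from h import *
plan(.4600,.2288,.040,-7)"
```

```text
time: 13.15
ee_pos: [0.4601, 0.2299, 0.0412]
eef_rot: [0.748, 0.663, 0.001, 0.0]
ft_force: [0.1, 0.8, 0.1]
width: 0.0871
grip_force: 0.0
time: 13.35
ee_pos: [0.4602, 0.2302, 0.0414]
eef_rot: [0.748, 0.663, 0.001, 0.0]
ft_force: [0.6, -0.3, 0.0]
width: 0.0869
grip_force: 0.0
tcp [0.4602 0.2302 0.0414] yax -6.9 turn 0.001 then shift [-0.007  -0.      0.0071] (mm [-1.4 -0.   1.4]) q7 -0.60 tilt -1.0000
```

```bash
python3 -m crank '-0.007 0 0.005 0 1;0 0 0 0 1;0 0 0 0 -1;0 0 0 0 -1;0 0 0 0 -1;0 0 0 0 -1;0 0 0 0 -1;0 0 0 0 -1;0 0 0 0 -1' 30 && python3 -c "
from h import *
plan(.4600,.2288,.040,-7)" && python3 -m crank '0 0 -0.1 0 -1;0 0 -0.2 0 -1;0 0 -0.2 -0.072 -1;0 0 -0.1 -0.072 -1;0 0 0 -0.072 -1;0 0 0 0 -1;0 0 0 0 -1;0 0 0 0 -1' && python3 -c "
from h import *
plan(.5777,-.0570,.15,12.46)"
```

```text
time: 14.25
ee_pos: [0.4594, 0.2284, 0.0393]
eef_rot: [0.748, 0.663, 0.0, -0.0]
ft_force: [0.1, -0.1, 0.3]
width: 0.0557
grip_force: 30.0
tcp [0.4594 0.2284 0.0393] yax -6.9 turn 0.001 then shift [ 0.0024  0.0027 -0.0032] (mm [ 0.5  0.5 -0.6]) q7 -0.60 tilt -1.0000
time: 15.05
ee_pos: [0.459, 0.2281, 0.1586]
eef_rot: [0.627, 0.779, -0.001, -0.0]
ft_force: [-1.1, -0.0, -0.8]
width: 0.0559
grip_force: 30.0
tcp [0.459  0.2281 0.1586] yax 12.4 turn -0.001 then shift [-1.5201  0.2721  0.0435] (mm [-304.    54.4    8.7]) q7 -0.30 tilt -1.0000
```

```bash
python3 -m crank '-0.12 0.02 0 0 -1;-0.2 0.04 0 0 -1;-0.2 0.04 0 0 -1;-0.2 0.04 0 0 -1;-0.2 0.04 0 0 -1;-0.2 0.04 0 0 -1;-0.2 0.032 0 0 -1;-0.12 0.01 0 0 -1;-0.08 0.01 0 0 -1' && python3 -m crank '0 0 0 0 -1;0 0 0 0 -1;0 0 0 0 -1' && python3 -c "
from h import *
plan(.5777,-.0570,.0135,12.46)
snap('wrist','w7');im=cv2.imread('pics/w7.png');cv2.imwrite('pics/w7b.png',cv2.resize(im[40:280,115:435],(800,600),interpolation=2))"
```

```text
time: 15.95
ee_pos: [0.5784, -0.0593, 0.1587]
eef_rot: [0.628, 0.779, -0.001, -0.0]
ft_force: [0.4, 0.4, -1.7]
width: 0.0557
grip_force: 30.0
time: 16.25
ee_pos: [0.5782, -0.0552, 0.159]
eef_rot: [0.625, 0.78, 0.0, -0.0]
ft_force: [-0.0, 0.3, -1.2]
width: 0.0556
grip_force: 30.0
tcp [ 0.5782 -0.0552  0.159 ] yax 12.6 turn 0.001 then shift [-0.0089 -0.0038  0.7275] (mm [ -1.8  -0.8 145.5]) q7 0.35 tilt -1.0000
```

View pics/w7b.png

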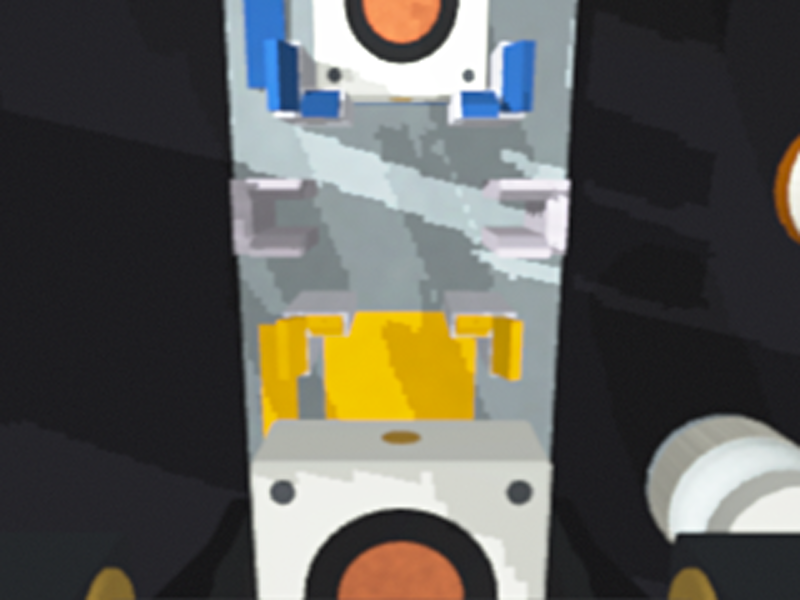

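```bash
python3 - <<'E'
from h import *
f=lambda p:np.array(p)/2.5+[115,40]
p,m=tcp()
for px,z in(((400,311),.008),((400,422),p[2]-.0053)):print(np.round(m.T@(px2w('w7',f(px),z)[0]-p)*1e3,1))
E
python3 -m crank '-0.011 -0.003 0.1 0 -1;0 0 0.15 0 -1;0 0 0.12 0 -1;0 0 0.05 0 -1;0 0 0.05 0 -1;0 0 0.05 0 -1;0 0 0.05 0 -1;0 0 0.05 0 -1;0 0 0.05 0 -1;0 0 0.025 0 -1' && python3 -m crank '0 0 0.02 0 -1;0 0 0.01 0 -1;0 0 0 0 -1;0 0 0 0 -1' && python3 -c "
from h import *
plan(.5777,-.0570,.0135,12.46)"
```

```text
[ 27.9  -0.5 151.1]
[27.6 -0.5  5.3]
time: 17.3
ee_pos: [0.5779, -0.0589, 0.0192]
eef_rot: [0.626, 0.78, -0.0, -0.0]
ft_force: [-0.0, -0.1, -1.1]
width: 0.0557
grip_force: 30.0
time: 17.7
ee_pos: [0.5785, -0.0589, 0.0146]
eef_rot: [0.626, 0.78, 0.0, 0.0]
ft_force: [-0.2, 0.6, -0.1]
width: 0.0562
grip_force: 30.0
tcp [ 0.5785 -0.0589  0.0146] yax 12.5 turn 0.001 then shift [ 0.0102 -0.002   0.0056] (mm [ 2.  -0.4  1.1]) q7 0.42 tilt -1.0000
```

```bash
python3 -m crank '0.008 0 0.005 0 -1;0 0 0 0 -1;0 0 0 0 -1;0 0 0 0 0.9;0 0 0 0 0.9;0 0 0 0 0.9;0 0 0 0 0.9;0 0 -0.1 0 0.9;0 0 -0.2 0 0.9;0 0 -0.2 0 1' && python3 -m crank '0 0 -0.2 0 1;0 0 -0.2 0 1;0 0 -0.2 0 1;0 0 0 0 1;0 0 0 0 1;0 0 0 0 1;0 0 0 0 1;0 0 0 0 1' && python3 - <<'E'
from h import *
c=snap('wrist','w8')
f=(.563,.0094)
for n,e in(('b',[.5483,.0758,.036]),('y',[.5777,-.0570,.036])):
    r=cv2.minEnclosingCircle(blob('w8',(2,60,60),(18,255,255),e,12));w=px2w('w8',r[0],.036)[0];print(n,r,np.round((w-e)*1e3,1))
plan(.57,-.235,.23,12.46)
E
```

```text
time: 18.7
ee_pos: [0.5773, -0.0575, 0.114]
eef_rot: [0.626, 0.78, -0.001, -0.001]
ft_force: [0.9, 0.2, 0.6]
width: 0.0846
grip_force: 0.0
time: 19.5
ee_pos: [0.5775, -0.0573, 0.2322]
eef_rot: [0.626, 0.78, -0.001, -0.001]
ft_force: [-0.0, 0.2, -0.6]
width: 0.087
grip_force: 0.0
b ((276.0, 50.0), 12.000100135803223) [-0.2  0.6 -0. ]
y ((275.41448974609375, 181.9832763671875), 11.58562183380127) [-0.6  0.3 -0. ]
tcp [ 0.5776 -0.0573  0.2324] yax 12.5 turn 0.001 then shift [-0.8594 -0.2288  0.0123] (mm [-171.9  -45.8    2.5]) q7 0.33 tilt -1.0000
```

```bash
python3 -m crank '-0.14 -0.04 0 0 1;-0.18 -0.045 0 0 1;-0.18 -0.045 0 0 1;-0.18 -0.045 0 0 1;-0.1 -0.03 0 0 1;-0.08 -0.023 0 0 1;0 0 0 0 1;0 0 0 0 1;0 0 0 0 1;0 0 0 0 1' && python3 - <<'E'
from h import *
c=snap('wrist','w9')
for e in([.57,-.235,.01],[.423,-.221,.01]):
    print(w2px('w9',e),square('w9',(22,120,90),(36,255,255),e,55))
plan(.57,-.235,.003)
cv2.imwrite('pics/w9b.png',cv2.resize(c['img'],(800,600),interpolation=2))
E
```

```text
time: 20.55
ee_pos: [0.5711, -0.2337, 0.2332]
eef_rot: [0.625, 0.781, 0.0, -0.0]
ft_force: [0.3, 0.5, -0.4]
width: 0.0873
grip_force: 0.0
[[274.12508918 178.63980141]] (array([ 0.5705, -0.2353]), array([58.8, 58.9]), -7.1)
[[154.3832677  140.25040541]] (array([ 0.4231, -0.2208]), array([59. , 59.8]), -13.8)
tcp [ 0.5711 -0.2339  0.2333] yax 12.6 turn 0.000 then shift [-0.0046 -0.0067  1.1514] (mm [ -0.9  -1.3 230.3]) q7 0.68 tilt -1.0000
```

View pics/w9b.png

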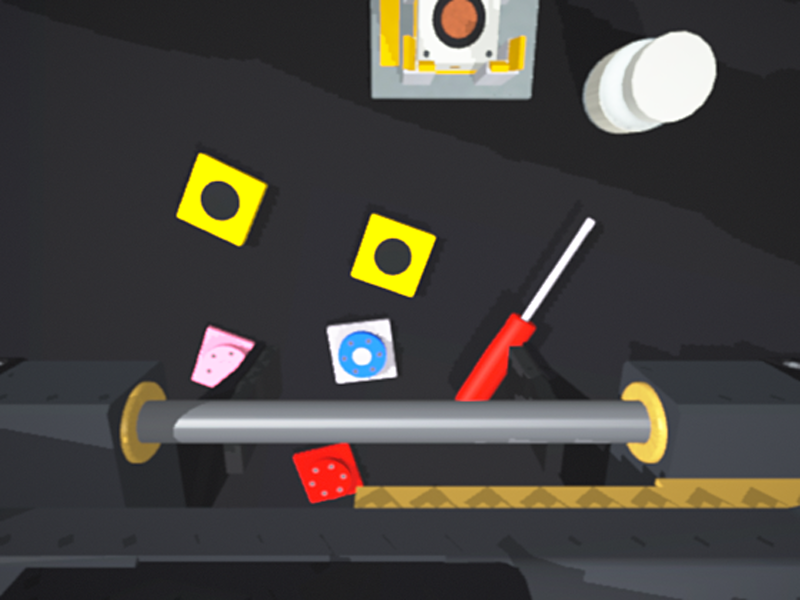

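```bash
python3 -m crank '0 0 0.1 0.073 1;0 0 0.2 0.073 1;-0.007 -0.002 0.2 0.073 1;0 0 0.2 0 1;0 0 0.2 0 1;0 0 0.13 0 1;0 0 0.08 0 1;0 0 0.03 0 1;0 0 0 0 1;0 0 0 0 1' && python3 -m crank '0 0 0 0 1;0 0 0 0 1;0 0 0 0 1;0 0 0 0 1' && python3 -c "
from h import *
plan(.5705,-.2352,.003,-7.1)"
```

```text
time: 21.6
ee_pos: [0.5713, -0.2368, 0.0067]
eef_rot: [0.75, 0.661, 0.001, 0.001]
ft_force: [-0.2, 0.4, 0.2]
width: 0.087
grip_force: 0.0
time: 22.0
ee_pos: [0.5705, -0.2365, 0.0056]
eef_rot: [0.75, 0.661, 0.0, 0.0]
ft_force: [-0.6, 0.5, -0.1]
width: 0.0871
grip_force: 0.0
tcp [ 0.5705 -0.2365  0.0056] yax -7.2 turn -0.001 then shift [ 0.0064 -0.0008  0.0129] (mm [ 1.3 -0.2  2.6]) q7 0.46 tilt -1.0000
```

```bash
python3 -m crank '0.006 0 0.013 0 1;0 0 0 0 1;0 0 0 0 1;0 0 0 0 -1;0 0 0 0 -1;0 0 0 0 -1;0 0 0 0 -1;0 0 0 0 -1;0 0 0 0 -1;0 0 0 0 -1' 30 && python3 -c "
from h import *
plan(.5705,-.2352,.003,-7.1)" && python3 -m crank '0 0 -0.1 0 -1;0 0 -0.2 0 -1;0 0 -0.2 -0.073 -1;0 0 -0.2 -0.073 -1;0 0 -0.05 -0.072 -1;0 0 0 0 -1;0 0 0 0 -1;0 0 0 0 -1;0 0 0 0 -1;0 0 0 0 -1' && python3 -c "
from h import *
plan(.5777,-.0570,.15,12.46)"
```

```text
time: 23.0
ee_pos: [0.5705, -0.2353, 0.0027]
eef_rot: [0.75, 0.661, 0.0, 0.0]
ft_force: [-0.3, -0.4, 0.9]
width: 0.0559
grip_force: 30.0
tcp [ 0.5705 -0.2353  0.0027] yax -7.2 turn -0.001 then shift [ 0.0005 -0.0002 -0.0014] (mm [ 0.1 -0.  -0.3]) q7 0.45 tilt -1.0000
time: 24.0
ee_pos: [0.5701, -0.2352, 0.1518]
eef_rot: [0.627, 0.779, -0.0, -0.001]
ft_force: [0.1, -0.3, -0.8]
width: 0.0553
grip_force: 30.0
tcp [ 0.5701 -0.2352  0.1518] yax 12.4 turn -0.001 then shift [0.8617 0.2291 0.0091] (mm [172.3  45.8   1.8]) q7 0.70 tilt -1.0000
```

```bash
python3 -m crank '0.12 0.03 0 0 -1;0.18 0.05 0 0 -1;0.18 0.05 0 0 -1;0.18 0.05 0 0 -1;0.12 0.03 0 0 -1;0.082 0.019 0 0 -1;0 0 0 0 -1;0 0 0 0 -1;0 0 0 0 -1;0 0 0 0 -1' && python3 -m crank '0 0 0 0 -1;0 0 0 0 -1;0 0 0 0 -1' && python3 -c "
from h import *
plan(.5777,-.0570,.0397,12.46)
c=snap('wrist','w10');cv2.imwrite('pics/w10b.png',cv2.resize(c['img'][40:280,115:435],(800,600),interpolation=2))"
```

```text
time: 25.0
ee_pos: [0.578, -0.0586, 0.1527]
eef_rot: [0.627, 0.779, -0.0, 0.0]
ft_force: [0.7, 0.5, -0.9]
width: 0.0556
grip_force: 30.0
time: 25.3
ee_pos: [0.5781, -0.0573, 0.1527]
eef_rot: [0.626, 0.779, 0.0, -0.0]
ft_force: [0.1, -0.6, -0.4]
width: 0.0556
grip_force: 30.0
tcp [ 0.5781 -0.0573  0.1527] yax 12.4 turn -0.000 then shift [ 0.0021 -0.0014  0.565 ] (mm [  0.4  -0.3 113. ]) q7 0.36 tilt -1.0000
```

View pics/w10b.png

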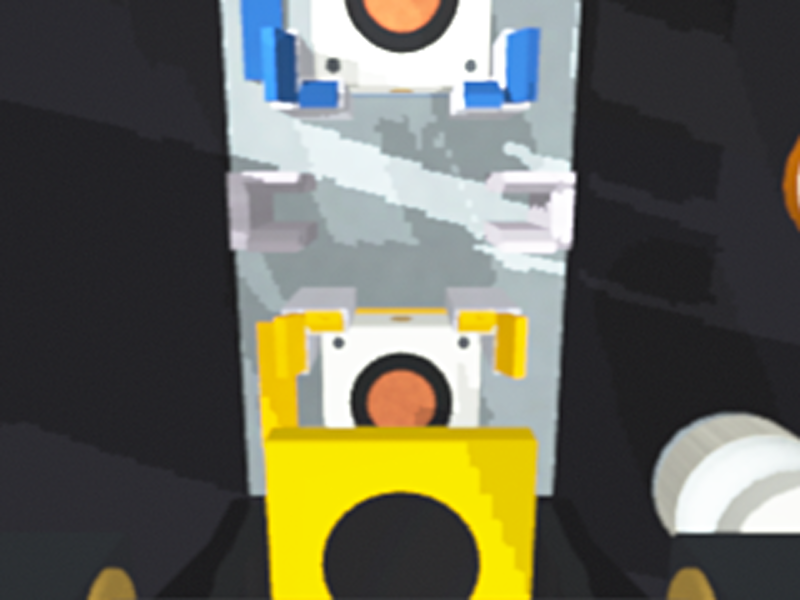

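The spacer is held square and level at (400,560), in line with the pocket and the seated yellow-pocket body, whose ring is at (401,398). Lowering.

```bash
python3 -m crank '0.002 -0.001 0.15 0 -1;0 0 0.12 0 -1;0 0 0.06 0 -1;0 0 0.06 0 -1;0 0 0.06 0 -1;0 0 0.05 0 -1;0 0 0.035 0 -1;0 0 0.02 0 -1;0 0 0 0 -1;0 0 0 0 -1' && python3 -m crank '0 0 0.005 0 -1;0 0 0 0 -1;0 0 0 0 -1' && python3 -c "
from h import *
plan(.5777,-.0570,.0387,12.46)"
```

```text
time: 26.35
ee_pos: [0.5781, -0.0568, 0.0421]
eef_rot: [0.626, 0.78, 0.0, 0.0]
ft_force: [0.4, 0.7, -0.0]
width: 0.0555
grip_force: 30.0
time: 26.65
ee_pos: [0.5779, -0.0567, 0.0409]
eef_rot: [0.626, 0.78, 0.0, 0.0]
ft_force: [0.4, 0.1, -0.2]
width: 0.0557
grip_force: 30.0
tcp [ 0.5779 -0.0567  0.0409] yax 12.4 turn -0.000 then shift [-0.0011 -0.0013  0.0111] (mm [-0.2 -0.3  2.2]) q7 0.41 tilt -1.0000
```

Down another 2 mm, release, then to the second yellow spacer.

```bash
python3 -m crank '0 0 0.01 0 -1;0 0 0 0 -1;0 0 0 0 -1;0 0 0 0 -1' && python3 -m crank '0 0 0 0 0.9;0 0 0 0 0.9;0 0 0 0 0.9;0 0 0 0 0.9;0 0 -0.1 0 0.9;0 0 -0.2 0 0.9;0 0 -0.2 0 1;0 0 -0.2 0 1;0 0 -0.15 0 1;0 0 -0.1 0 1' && python3 -c "
from h import *
plan(.4231,-.2208,.23,-13.8)"
```

```text
time: 27.05
ee_pos: [0.5778, -0.0568, 0.0387]
eef_rot: [0.626, 0.78, 0.0, -0.0]
ft_force: [1.0, -0.4, -0.5]
width: 0.0555
grip_force: 30.0
time: 28.05
ee_pos: [0.5784, -0.057, 0.2315]
eef_rot: [0.626, 0.779, 0.001, 0.001]
ft_force: [0.7, 0.4, -0.2]
width: 0.0865
grip_force: 0.0
tcp [ 0.5784 -0.057   0.2315] yax 12.4 turn 0.291 then shift [-0.9808 -0.5587  0.0058] (mm [-196.2 -111.7    1.2]) q7 0.33 tilt -1.0000
```

```bash
python3 -m crank '0 0 0 0.073 1;0 0 0 0.073 1;0 0 0 0.073 1;0 0 0 0.072 1;-0.19 -0.11 0 0 1;-0.2 -0.115 0 0 1;-0.2 -0.115 0 0 1;-0.19 -0.105 0 0 1;-0.12 -0.07 0 0 1;-0.08 -0.043 0 0 1' && python3 -m crank '0 0 0 0 1;0 0 0 0 1;0 0 0 0 1;0 0 0 0 1;0 0 0 0 1' && python3 - <<'E'
from h import *
c=snap('wrist','w11')
x=square('w11',(22,120,90),(36,255,255),[.423,-.221,.01],55);print(x)
plan(*x[0],.003,x[2])
E
```

```text
time: 29.05
ee_pos: [0.4212, -0.2223, 0.2289]
eef_rot: [0.787, 0.616, 0.001, -0.0]
ft_force: [-0.4, 0.5, 0.9]
width: 0.087
grip_force: 0.0
time: 29.55
ee_pos: [0.4233, -0.22, 0.2285]
eef_rot: [0.786, 0.618, -0.0, -0.0]
ft_force: [-0.4, 0.2, 0.4]
width: 0.087
grip_force: 0.0
(array([ 0.4217, -0.2205]), array([57.3, 58.6]), -13.7)
tcp [ 0.4231 -0.2202  0.2286] yax -13.7 turn 0.000 then shift [-0.0031 -0.0061  1.1278] (mm [ -0.6  -1.2 225.6]) q7 0.13 tilt -1.0000
```

```bash
python3 -m crank '-0.003 -0.006 0.15 0 1;0 0 0.2 0 1;0 0 0.2 0 1;0 0 0.2 0 1;0 0 0.2 0 1;0 0 0.1 0 1;0 0 0.06 0 1;0 0 0.022 0 1;0 0 0 0 1;0 0 0 0 1' && python3 -m crank '0 0 0 0 1;0 0 0 0 1;0 0 0 0 1' && python3 -c "
from h import *
plan(.4219,-.2205,.003,-13.7)"
```

```text
time: 30.6
ee_pos: [0.4224, -0.2211, 0.0033]
eef_rot: [0.787, 0.617, 0.001, 0.001]
ft_force: [0.3, -0.4, -0.6]
width: 0.0867
grip_force: 0.0
time: 30.9
ee_pos: [0.4218, -0.2209, 0.0027]
eef_rot: [0.787, 0.617, 0.0, 0.0]
ft_force: [0.3, -0.5, -0.0]
width: 0.0869
grip_force: 0.0
tcp [ 0.4218 -0.2209  0.0027] yax -13.7 turn -0.000 then shift [ 0.0019 -0.0001 -0.0014] (mm [ 0.4 -0.  -0.3]) q7 0.38 tilt -1.0000
```

```bash
python3 -m crank '0 0 0 0 -1;0 0 0 0 -1;0 0 0 0 -1;0 0 0 0 -1;0 0 0 0 -1;0 0 0 0 -1;0 0 0 0 -1' 30 && python3 -m crank '0 0 -0.1 0 -1;0 0 -0.2 0 -1;0 0 -0.2 -0.073 -1;0 0 -0.2 -0.073 -1;0 0 -0.07 -0.073 -1;0 0 0 -0.072 -1;0 0 0 0 -1;0 0 0 0 -1;0 0 0 0 -1;0 0 0 0 -1' && python3 -c "
from h import *
plan(.5777,-.0570,.155,12.46)"
```

```text
time: 31.6
ee_pos: [0.4215, -0.2209, 0.0023]
eef_rot: [0.787, 0.617, 0.0, -0.0]
ft_force: [0.1, 0.1, -0.0]
width: 0.0556
grip_force: 30.0
time: 32.6
ee_pos: [0.4212, -0.2209, 0.1559]
eef_rot: [0.627, 0.779, -0.0, -0.0]
ft_force: [-0.3, 0.8, -0.2]
width: 0.0554
grip_force: 30.0
tcp [ 0.4212 -0.2209  0.1559] yax 12.3 turn -0.001 then shift [0.6313 0.9408 0.0037] (mm [126.3 188.2   0.7]) q7 0.64 tilt -1.0000
```

```bash
python3 -m crank '0.08 0.12 0 0 -1;0.12 0.18 0 0 -1;0.12 0.18 0 0 -1;0.12 0.18 0 0 -1;0.1 0.14 0 0 -1;0.06 0.09 0 0 -1;0.029 0.051 0 0 -1;0 0 0 0 -1;0 0 0 0 -1;0 0 0 0 -1' && python3 -m crank '0 0 0 0 -1;0 0 0 0 -1;0 0 0 0 -1' && python3 -c "
from h import *
plan(.5777,-.0570,.0483,12.46)
c=snap('wrist','w12')
for e,n in (([.5777,-.057,.046],'sp1'),([.5777,-.057,read_state()['ee_pos'][2]+.0077],'held')):
    print(n,w2px('w12',e))"
```

```text
time: 33.6
ee_pos: [0.5774, -0.0591, 0.1564]
eef_rot: [0.627, 0.779, -0.0, 0.0]
ft_force: [0.0, 0.1, -0.1]
width: 0.0557
grip_force: 30.0
time: 33.9
ee_pos: [0.578, -0.0578, 0.1565]
eef_rot: [0.627, 0.779, 0.0, -0.0]
ft_force: [-0.5, -0.4, -1.6]
width: 0.0553
grip_force: 30.0
tcp [ 0.578  -0.0578  0.1565] yax 12.4 turn -0.001 then shift [ 0.0041 -0.0008  0.5408] (mm [  0.8  -0.2 108.2]) q7 0.38 tilt -1.0000
sp1 [[275.29463007 202.75500104]]
held [[275.64415932 264.90267764]]
```

```bash
python3 -m crank '0 0 0.15 0 -1;0 0 0.12 0 -1;0 0 0.06 0 -1;0 0 0.06 0 -1;0 0 0.05 0 -1;0 0 0.04 0 -1;0 0 0.035 0 -1;0 0 0.02 0 -1;0 0 0.01 0 -1;0 0 0 0 -1' && python3 -m crank '0 0 0 0 -1;0 0 0 0 -1;0 0 0 0 -1' && python3 -c "
from h import *
plan(.5777,-.0570,.0483,12.46)"
```

```text
time: 34.95
ee_pos: [0.5782, -0.0575, 0.0483]
eef_rot: [0.626, 0.779, 0.0, -0.0]
ft_force: [-5.9, 1.0, 8.6]
width: 0.0555
grip_force: 30.0
time: 35.25
ee_pos: [0.5782, -0.0575, 0.0483]
eef_rot: [0.626, 0.78, 0.0, -0.0]
ft_force: [-5.1, 1.2, 8.5]
width: 0.0553
grip_force: 30.0
tcp [ 0.5782 -0.0575  0.0483] yax 12.4 turn -0.000 then shift [ 0.003 -0.002 -0.   ] (mm [ 0.6 -0.4 -0. ]) q7 0.44 tilt -1.0000
```

```bash
python3 -m crank '0 0 0 0 0.9;0 0 0 0 0.9;0 0 0 0 0.9;0 0 0 0 0.9;0 0 -0.1 0 0.9;0 0 -0.2 0 0.9;0 0 -0.2 0 1;0 0 -0.2 0 1;0 0 -0.2 0 1;0 0 -0.1 0 1' && python3 -m crank '0 0 0 0 1;0 0 0 0 1;0 0 0 0 1;0 0 0 0 1' && python3 - <<'E'
from h import *
c=snap('wrist','w13')
e=[.5777,-.057,.056]
r=cv2.minEnclosingCircle(blob('w13',(0,0,0),(180,255,70),e,20));print(r,np.round((px2w('w13',r[0],.056)[0]-e)*1e3,1), 'exp radius?')
print(square('w13',(22,120,90),(36,255,255),e,38))
plan(.575,.395,.25,12)
E
```

```text
time: 36.25
ee_pos: [0.5792, -0.0579, 0.2511]
eef_rot: [0.626, 0.779, 0.002, 0.002]
ft_force: [0.6, 0.1, 0.4]
width: 0.087
grip_force: 0.0
time: 36.65
ee_pos: [0.5776, -0.0574, 0.246]
eef_rot: [0.626, 0.78, -0.001, -0.001]
ft_force: [0.1, 0.6, -0.2]
width: 0.0867
grip_force: 0.0
((275.8269348144531, 183.65383911132812), 13.670515060424805) [ 0.  -0.3 -0. ] exp radius?
(array([ 0.5764, -0.0524]), array([55.7, 64.3]), 12.5)
tcp [ 0.5777 -0.0575  0.2462] yax 12.4 turn 0.005 then shift [ 2.2159  0.457  -0.0193] (mm [443.2  91.4  -3.9]) q7 0.35 tilt -1.0000
```

```bash
python3 -m crank '0.15 0.03 0 0 1;0.22 0.045 0 0 1;0.22 0.045 0 0 1;0.22 0.045 0 0 1;0.22 0.045 0 0 1;0.22 0.045 0 0 1;0.22 0.045 0 0 1;0.22 0.045 0 0 1;0.22 0.045 0 0 1;0.2 0.045 0 0 1' && python3 -m crank '0.1 0.022 0 0 1;0 0 0 0 1;0 0 0 0 1;0 0 0 0 1;0 0 0 0 1;0 0 0 0 1' && python3 - <<'E'
from h import *
c=snap('wrist','w14')
e=[.576,.397,.014]
print(w2px('w14',e),w2px('w14',[.452,.378,.01]))
q=blob('w14',(22,90,90),(36,255,255),e,70);r=cv2.minEnclosingCircle(q);w=px2w('w14',r[0],.014)[0];print(r,w,cv2.contourArea(q))
print('flange',square('w14',(0,0,130),(180,255,255),[w[0],w[1],.006],50))
print('bs',square('w14',(95,120,90),(118,255,255),[.452,.378,.01],60))
plan(*w[:2],.003)
cv2.imwrite('pics/w14b.png',cv2.resize(c['img'][60:260,100:400],(800,533),interpolation=2))
E
```

```text
time: 37.7
ee_pos: [0.5715, 0.3756, 0.2465]
eef_rot: [0.626, 0.78, -0.0, -0.0]
ft_force: [1.5, 0.4, -0.5]
width: 0.0869
grip_force: 0.0
time: 38.3
ee_pos: [0.5726, 0.3928, 0.2477]
eef_rot: [0.627, 0.779, 0.0, 0.0]
ft_force: [1.1, -0.0, -0.0]
width: 0.0866
grip_force: 0.0
[[278.60871396 173.37034793]] [[178.03735617 166.43698719]]
((277.3461608886719, 170.88461303710938), 17.501150131225586) [0.57379611 0.39970818 0.014     ] 902.5
flange (array([0.5734, 0.3991]), array([58.5, 57.9]), 18.9)
bs (array([0.4516, 0.3796]), array([59.6, 59.5]), -13.7)
tcp [0.5725 0.393  0.2476] yax 12.4 turn 0.000 then shift [0.031  0.0133 1.2232] (mm [  6.2   2.7 244.6]) q7 -0.34 tilt -1.0000
```

View pics/w14b.png

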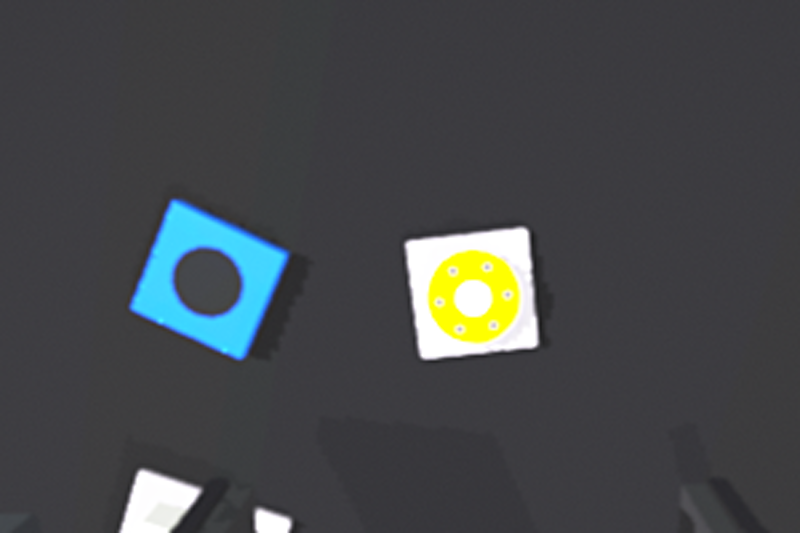

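```bash
python3 -m crank '0 0 0.1 -0.072 1;0.028 0.015 0.2 0 1;0 0 0.2 0 1;0 0 0.2 0 1;0 0 0.2 0 1;0 0 0.15 0 1;0 0 0.1 0 1;0 0 0.05 0 1;0 0 0.025 0 1;0 0 0 0 1' && python3 -m crank '0 0 0 0 1;0 0 0 0 1;0 0 0 0 1;0 0 0 0 1' && python3 -c "
from h import *
plan(.5736,.3994,.0015,18.9)"
```

```text
time: 39.35
ee_pos: [0.5735, 0.4001, 0.0027]
eef_rot: [0.581, 0.814, 0.0, 0.0]
ft_force: [-0.1, 0.2, 0.8]
width: 0.0872
grip_force: 0.0
time: 39.75
ee_pos: [0.5734, 0.4003, 0.0029]
eef_rot: [0.581, 0.814, 0.0, 0.0]
ft_force: [-0.1, 0.3, -0.6]
width: 0.087
grip_force: 0.0
tcp [0.5734 0.4003 0.0029] yax 18.9 turn 0.000 then shift [-0.0044 -0.0006  0.0068] (mm [-0.9 -0.1  1.4]) q7 -0.20 tilt -1.0000
```

```bash
python3 -m crank '-0.004 0 0.006 0 1;0 0 0 0 1;0 0 0 0 1;0 0 0 0 -1;0 0 0 0 -1;0 0 0 0 -1;0 0 0 0 -1;0 0 0 0 -1;0 0 0 0 -1;0 0 0 0 -1' 30 && python3 -c "
from h import *
plan(.5736,.3994,.0015,18.9)" && python3 -m crank '0 0 -0.1 0 -1;0 0 -0.2 0 -1;0 0 -0.2 0.072 -1;0 0 -0.2 0 -1;0 0 -0.2 0 -1;0 0 -0.1 0 -1;0 0 0 0 -1;0 0 0 0 -1;0 0 0 0 -1;0 0 0 0 -1' && python3 -c "
from h import *
plan(.5777,-.0570,.2,12.46)"
```

```text
time: 40.75
ee_pos: [0.5735, 0.3993, 0.0011]
eef_rot: [0.581, 0.814, 0.0, -0.0]
ft_force: [-0.1, 0.2, -0.5]
width: 0.0555
grip_force: 30.0
tcp [0.5735 0.3993 0.0011] yax 18.9 turn 0.000 then shift [ 0.0001  0.0006 -0.0018] (mm [ 0.   0.1 -0.4]) q7 -0.20 tilt -1.0000
time: 41.75
ee_pos: [0.5729, 0.399, 0.1995]
eef_rot: [0.626, 0.78, -0.001, -0.0]
ft_force: [0.5, 0.6, -0.3]
width: 0.0555
grip_force: 30.0
tcp [0.5729 0.399  0.1995] yax 12.4 turn -0.000 then shift [-2.2312e+00 -4.6860e-01  8.0000e-04] (mm [-4.462e+02 -9.370e+01  2.000e-01]) q7 -0.34 tilt -1.0000
```

```bash
python3 -m crank '-0.12 -0.025 0 0 -1;-0.2 -0.042 0 0 -1;-0.22 -0.046 0 0 -1;-0.22 -0.046 0 0 -1;-0.22 -0.046 0 0 -1;-0.22 -0.046 0 0 -1;-0.22 -0.046 0 0 -1;-0.22 -0.046 0 0 -1;-0.22 -0.046 0 0 -1;-0.2 -0.043 0 0 -1' && python3 -m crank '-0.12 -0.025 0 0 -1;-0.05 -0.012 0 0 -1;0 0 0 0 -1;0 0 0 0 -1;0 0 0 0 -1;0 0 0 0 -1;0 0 0 0 -1;0 0 0 0 -1' && python3 - <<'E'
from h import *
plan(.5777,-.0570,.0571,12.46)
c=snap('wrist','w15')
p,m=tcp();e=p+[0,0,.013]
r=cv2.minEnclosingCircle(blob('w15',(22,90,60),(36,255,255),e,40));print(r,w2px('w15',e),np.round(m.T@(px2w('w15',r[0],e[2])[0]-e)*1e3,1))
E
```

```text
time: 42.75
ee_pos: [0.5773, -0.024, 0.2006]
eef_rot: [0.627, 0.779, -0.0, -0.0]
ft_force: [1.5, -0.3, -0.9]
width: 0.0554
grip_force: 30.0
time: 43.55
ee_pos: [0.578, -0.056, 0.2011]
eef_rot: [0.626, 0.78, 0.0, -0.0]
ft_force: [0.1, 0.3, -0.3]
width: 0.0554
grip_force: 30.0
tcp [ 0.578  -0.056   0.2011] yax 12.5 turn 0.000 then shift [-0.0048 -0.0028  0.7201] (mm [ -1.   -0.6 144. ]) q7 0.36 tilt -1.0000
((275.0, 271.0), 40.000099182128906) [[275.75360213 271.52226894]] [ 0.3 -0.4  0. ]
```

```bash
python3 -m crank '-0.004 -0.002 0.15 0 -1;0 0 0.18 0 -1;0 0 0.12 0 -1;0 0 0.06 0 -1;0 0 0.06 0 -1;0 0 0.05 0 -1;0 0 0.04 0 -1;0 0 0.03 0 -1;0 0 0.02 0 -1;0 0 0.01 0 -1' && python3 -m crank '0 0 0 0 -1;0 0 0 0 -1;0 0 0 0 -1;0 0 0 0 -1' && python3 -c "
from h import *
plan(.5777,-.0570,.0571,12.46)"
```

```text
time: 44.6
ee_pos: [0.5778, -0.0573, 0.057]
eef_rot: [0.626, 0.78, 0.0, 0.0]
ft_force: [-2.5, -0.3, 11.3]
width: 0.0551
grip_force: 30.0
time: 45.0
ee_pos: [0.5778, -0.0573, 0.0573]
eef_rot: [0.626, 0.78, 0.0, 0.0]
ft_force: [-0.3, 0.7, -0.6]
width: 0.0555
grip_force: 30.0
tcp [ 0.5778 -0.0573  0.0573] yax 12.4 turn -0.000 then shift [ 0.0015 -0.0004  0.0008] (mm [ 0.3 -0.1  0.2]) q7 0.43 tilt -1.0000
```

```bash
python3 -m crank '0 0 0 0 0.9;0 0 0 0 0.9;0 0 0 0 0.9;0 0 0 0 0.9;0 0 -0.1 0 0.9;0 0 -0.2 0 0.9;0 0 -0.2 0 1;0 0 -0.2 0 1;0 0 -0.2 0 1;0 0 -0.1 0 1' && python3 -m crank '0 0 0 0 1;0 0 0 0 1;0 0 0 0 1;0 0 0 0 1' && python3 - <<'E'
from h import *
c=snap('wrist','w16')
e=[.5777,-.057,.070]
q=blob('w16',(22,90,60),(36,255,255),e,28);r=cv2.minEnclosingCircle(q);w=px2w('w16',r[0],.07)[0];print(r,np.round((w-e)*1e3,1),'rad mm',r[1]/322*(read_state()['ee_pos'][2]+.161-.07)*1e3)
plan(.4516,.3796,.25,-13.7)
E
```

```text
time: 46.0
ee_pos: [0.5787, -0.0577, 0.2609]
eef_rot: [0.626, 0.779, 0.002, 0.002]
ft_force: [0.2, -0.0, 0.3]
width: 0.0869
grip_force: 0.0
time: 46.4
ee_pos: [0.5772, -0.0572, 0.2558]
eef_rot: [0.626, 0.78, -0.001, -0.001]
ft_force: [0.1, 0.2, 1.1]
width: 0.0872
grip_force: 0.0
((275.9066162109375, 184.2248992919922), 19.94125747680664) [-0.3  0.3  0. ] rad mm 21.49117327138458
tcp [ 0.5773 -0.0573  0.256 ] yax 12.4 turn 0.290 then shift [ 1.9734 -1.1279  0.0326] (mm [ 394.7 -225.6    6.5]) q7 0.34 tilt -1.0000
```

Yellow stack done. On to the blue spacer.

```bash
python3 -m crank '0 0 0 0.073 1;0 0 0 0.073 1;0 0 0 0.072 1;0 0 0 0.072 1;0.12 -0.07 0 0 1;0.2 -0.115 0 0 1;0.2 -0.115 0 0 1;0.2 -0.115 0 0 1;0.2 -0.115 0 0 1;0.2 -0.115 0 0 1' && python3 -m crank '0.2 -0.115 0 0 1;0.2 -0.115 0 0 1;0.2 -0.115 0 0 1;0.17 -0.09 0 0 1;0.083 -0.048 0 0 1;0 0 0 0 1;0 0 0 0 1;0 0 0 0 1;0 0 0 0 1;0 0 0 0 1' && python3 - <<'E'
from h import *
c=snap('wrist','w17')
x=square('w17',(95,120,90),(118,255,255),[.4516,.3796,.01],60);print(x)
plan(*x[0],.003,x[2])
E
```

```text
time: 47.45
ee_pos: [0.5043, 0.1924, 0.2568]
eef_rot: [0.786, 0.618, -0.0, -0.0]
ft_force: [1.0, 0.4, 0.7]
width: 0.0873
grip_force: 0.0
time: 48.45
ee_pos: [0.4523, 0.3785, 0.2574]
eef_rot: [0.787, 0.617, 0.0, -0.0]
ft_force: [0.1, -0.4, -0.8]
width: 0.087
grip_force: 0.0
(array([0.4508, 0.3794]), array([57.2, 59.2]), -13.7)
tcp [0.4521 0.3787 0.2573] yax -13.7 turn -0.000 then shift [ 0.0014 -0.0074  1.2716] (mm [  0.3  -1.5 254.3]) q7 -0.95 tilt -1.0000
```

```bash
python3 -m crank '0.001 -0.006 0.15 0 1;0 0 0.2 0 1;0 0 0.2 0 1;0 0 0.2 0 1;0 0 0.2 0 1;0 0 0.15 0 1;0 0 0.1 0 1;0 0 0.05 0 1;0 0 0.022 0 1;0 0 0 0 1' && python3 -m crank '0 0 0 0 1;0 0 0 0 1;0 0 0 0 1;0 0 0 0 1' && python3 -c "
from h import *
plan(.4510,.3794,.003,-13.7)"
```

```text
time: 49.5
ee_pos: [0.4509, 0.38, 0.0031]
eef_rot: [0.786, 0.618, 0.0, -0.0]
ft_force: [-0.3, 0.4, -0.2]
width: 0.0871
grip_force: 0.0
time: 49.9
ee_pos: [0.4508, 0.3801, 0.0032]
eef_rot: [0.786, 0.618, 0.0, -0.0]
ft_force: [-0.7, 0.4, -0.1]
width: 0.0868
grip_force: 0.0
tcp [0.4508 0.3801 0.0032] yax -13.7 turn 0.000 then shift [-0.0031  0.0019  0.001 ] (mm [-0.6  0.4  0.2]) q7 -0.89 tilt -1.0000
```

```bash
python3 -m crank '-0.003 0 0.001 0 1;0 0 0 0 -1;0 0 0 0 -1;0 0 0 0 -1;0 0 0 0 -1;0 0 0 0 -1;0 0 0 0 -1;0 0 0 0 -1' 30 && python3 -c "
from h import *
plan(.4510,.3794,.003,-13.7)" && python3 -m crank '0 0 -0.1 0 -1;0 0 -0.2 0 -1;0 0 -0.2 -0.073 -1;0 0 -0.2 -0.073 -1;0 0 -0.1 -0.073 -1;0 0 0 -0.072 -1;0 0 0 0 -1;0 0 0 0 -1;0 0 0 0 -1;0 0 0 0 -1' && python3 -c "
from h import *
plan(.5483,.0758,.16,12.46)"
```

```text
time: 50.7
ee_pos: [0.4505, 0.3793, 0.0026]
eef_rot: [0.786, 0.618, 0.0, -0.0]
ft_force: [0.6, -0.6, -0.6]
width: 0.0559
grip_force: 30.0
tcp [0.4505 0.3793 0.0026] yax -13.7 turn 0.000 then shift [ 0.0009  0.0024 -0.0021] (mm [ 0.2  0.5 -0.4]) q7 -0.89 tilt -1.0000
time: 51.7
ee_pos: [0.4502, 0.3791, 0.1619]
eef_rot: [0.626, 0.78, -0.001, -0.0]
ft_force: [-0.4, 0.1, -1.0]
width: 0.0556
grip_force: 30.0
tcp [0.4502 0.3791 0.1619] yax 12.4 turn -0.000 then shift [-1.5868  0.1515  0.0103] (mm [-317.4   30.3    2.1]) q7 -0.50 tilt -1.0000
```

```bash
python3 -m crank '-0.12 0.011 0 0 -1;-0.2 0.02 0 0 -1;-0.22 0.022 0 0 -1;-0.22 0.022 0 0 -1;-0.22 0.022 0 0 -1;-0.2 0.02 0 0 -1;-0.2 0.02 0 0 -1;-0.14 0.01 0 0 -1;-0.067 0.004 0 0 -1;0 0 0 0 -1' && python3 -m crank '0 0 0 0 -1;0 0 0 0 -1;0 0 0 0 -1;0 0 0 0 -1;0 0 0 0 -1' && python3 - <<'E'
from h import *
plan(.5483,.0758,.0386,12.46)
c=snap('wrist','w18')
p,m=tcp();e=p+[0,0,.0074]
q=blob('w18',(0,0,0),(180,255,60),e,28);r=cv2.minEnclosingCircle(q);print(r,w2px('w18',e),read_state()['width'])
E
```

```text
time: 52.7
ee_pos: [0.549, 0.0746, 0.1624]
eef_rot: [0.627, 0.779, -0.0, 0.0]
ft_force: [-0.1, 0.7, -0.4]
width: 0.0555
grip_force: 30.0
time: 53.2
ee_pos: [0.5487, 0.0765, 0.1625]
eef_rot: [0.625, 0.78, 0.0, -0.0]
ft_force: [0.3, -0.7, -0.3]
width: 0.0554
grip_force: 30.0
tcp [0.5487 0.0765 0.1625] yax 12.6 turn 0.001 then shift [-0.0032 -0.0029  0.6196] (mm [ -0.6  -0.6 123.9]) q7 0.08 tilt -1.0000
((275.0, 266.0), 28.000099182128906) [[275.86936473 266.49747403]] 0.05555717733023539
```

```bash
python3 -m crank '-0.002 -0.002 0.15 0 -1;0 0 0.14 0 -1;0 0 0.08 0 -1;0 0 0.06 0 -1;0 0 0.05 0 -1;0 0 0.05 0 -1;0 0 0.04 0 -1;0 0 0.03 0 -1;0 0 0.015 0 -1;0 0 0.005 0 -1' && python3 -m crank '0 0 0 0 -1;0 0 0 0 -1;0 0 0 0 -1;0 0 0 0 -1' && python3 -c "
from h import *
plan(.5483,.0758,.0386,12.46)"
```

```text
time: 54.25
ee_pos: [0.5484, 0.0755, 0.0385]
eef_rot: [0.626, 0.78, -0.0, -0.0]
ft_force: [-3.4, -0.7, 7.4]
width: 0.0553
grip_force: 30.0
time: 54.65
ee_pos: [0.5486, 0.0756, 0.0387]
eef_rot: [0.626, 0.78, 0.0, 0.0]
ft_force: [0.3, 0.6, -0.8]
width: 0.0557
grip_force: 30.0
tcp [0.5486 0.0756 0.0387] yax 12.5 turn 0.001 then shift [ 0.0013 -0.0014  0.0005] (mm [ 0.3 -0.3  0.1]) q7 0.15 tilt -1.0000
```

Seated. Release, then go to the blue disc near (0.555, -0.358).

```bash
python3 -m crank '0 0 0 0 0.9;0 0 0 0 0.9;0 0 0 0 0.9;0 0 0 0 0.9;0 0 -0.1 0 0.9;0 0 -0.2 0 0.9;0 0 -0.2 0 1;0 0 -0.2 0 1;0 0 -0.2 0 1;0 0 -0.1 0 1' && python3 -m crank '0 0 0 0 1;0 0 0 0 1;0 0 0 0 1;0 0 0 0 1' && python3 - <<'E'
from h import *
c=snap('wrist','w19')
e=[.5483,.0758,.046]
r=cv2.minEnclosingCircle(blob('w19',(0,0,0),(180,255,70),e,20));print(r,np.round((px2w('w19',r[0],.046)[0]-e)*1e3,1))
plan(.555,-.358,.25,12.46)
E
```

```text
time: 55.65
ee_pos: [0.5496, 0.0755, 0.2423]
eef_rot: [0.626, 0.78, 0.002, 0.001]
ft_force: [0.2, 0.0, -0.3]
width: 0.0873
grip_force: 0.0
time: 56.05
ee_pos: [0.5479, 0.0754, 0.2372]
eef_rot: [0.626, 0.78, -0.001, -0.001]
ft_force: [-0.3, -0.3, -0.3]
width: 0.0869
grip_force: 0.0
((275.9830627441406, 183.2675018310547), 13.26760482788086) [-0.1 -0.1 -0. ]
tcp [0.548  0.0754 0.2374] yax 12.5 turn 0.001 then shift [-2.1237 -0.4336 -0.0617] (mm [-424.7  -86.7  -12.3]) q7 0.06 tilt -1.0000
```

```bash
python3 -m crank '-0.12 -0.025 0 0 1;-0.2 -0.042 0 0 1;-0.22 -0.046 0 0 1;-0.22 -0.046 0 0 1;-0.22 -0.046 0 0 1;-0.22 -0.046 0 0 1;-0.22 -0.046 0 0 1;-0.22 -0.046 0 0 1;-0.2 -0.04 0 0 1;-0.15 -0.03 0 0 1' && python3 -m crank '-0.09 -0.02 0 0 1;-0.043 -0.01 0 0 1;0 0 0 0 1;0 0 0 0 1;0 0 0 0 1;0 0 0 0 1;0 0 0 0 1' && python3 - <<'E'
from h import *
c=snap('wrist','w20')
e=[.555,-.358,.014]
q=blob('w20',(95,90,90),(118,255,255),e,60);r=cv2.minEnclosingCircle(q);w=px2w('w20',r[0],.014)[0];print(r,w,cv2.contourArea(q))
x=square('w20',(0,0,130),(180,255,255),[w[0],w[1],.006],32);print('flange',x)
plan(*x[0],.0015,x[2])
E
```

```text
time: 57.1
ee_pos: [0.5532, -0.3337, 0.2377]
eef_rot: [0.626, 0.779, -0.001, -0.0]
ft_force: [0.3, 0.6, -0.4]
width: 0.0872
grip_force: 0.0
time: 57.8
ee_pos: [0.5544, -0.3574, 0.2387]
eef_rot: [0.625, 0.78, 0.0, 0.0]
ft_force: [-0.2, 0.1, -0.2]
width: 0.0869
grip_force: 0.0
((292.5, 144.75), 2.795184850692749) [ 0.56578652 -0.31453691  0.014     ] 20.0
flange (array([ 0.5623, -0.3283]), array([58.5, 54.2]), 20.0)
tcp [ 0.5544 -0.3576  0.2386] yax 12.6 turn -0.082 then shift [0.1238 0.0868 1.1858] (mm [ 24.8  17.4 237.2]) q7 0.92 tilt -1.0000
```

```bash
python3 - <<'E'
from h import *
im=np.load('pics/w20.npz')['img'];h=cv2.cvtColor(im,cv2.COLOR_BGR2HSV)
for n,lo,hi in(('blue',(90,60,60),(130,255,255)),('white',(0,0,150),(180,60,255)),('red',(170,80,60),(180,255,255))):
    cs,_=cv2.findContours(cv2.inRange(h,np.array(lo),np.array(hi)),0,2)
    for c in cs:
        if cv2.contourArea(c)>60:
            r=cv2.minEnclosingCircle(c);print(n,np.round(r[0]),round(r[1],1),cv2.contourArea(c),np.round(px2w('w20',r[0],.014)[0],3))
cv2.imwrite('pics/w20b.png',cv2.resize(im,(800,600),interpolation=2))
E
```

```text
blue [288. 157.] 18.0 965.0 [ 0.563 -0.33   0.014]
white [368. 335.] 27.9 903.0 [ 0.732 -0.55   0.014]
white [284. 298.] 171.5 9024.0 [ 0.602 -0.519  0.014]
white [186. 166.] 32.0 2002.5 [ 0.447 -0.366  0.014]
white [287. 155.] 32.4 2172.5 [ 0.562 -0.328  0.014]
white [438.  86.] 49.2 613.5 [ 0.71  -0.215  0.014]
```

The disc has been knocked about 28 mm, to pixel (288,157), and its size (radius 18 px) matches. Refining the flange there.

```bash
python3 - <<'E'
from h import *
r=cv2.minEnclosingCircle(blob('w20',(90,60,60),(130,255,255),[.563,-.33,.014],40));w=px2w('w20',r[0],.014)[0];print(w)
x=square('w20',(0,0,120),(180,255,255),[.5625,-.3285,.006],60);print('flange',x)
plan(*x[0],.0015,x[2])
E
```

```text
[ 0.56323454 -0.32951272  0.014     ]
flange (array([ 0.5628, -0.3301]), array([58.6, 58. ]), 19.8)
tcp [ 0.5544 -0.3576  0.2386] yax 12.6 turn -0.080 then shift [0.1148 0.0857 1.1858] (mm [ 23.   17.1 237.2]) q7 0.92 tilt -1.0000
```

```bash
python3 -m crank '0 0 0 -0.08 1;0.115 0.086 0.1 0 1;0 0 0.2 0 1;0 0 0.2 0 1;0 0 0.2 0 1;0 0 0.2 0 1;0 0 0.15 0 1;0 0 0.08 0 1;0 0 0.04 0 1;0 0 0.014 0 1' && python3 -m crank '0 0 0 0 1;0 0 0 0 1;0 0 0 0 1;0 0 0 0 1;0 0 0 0 1' && python3 -c "
from h import *
plan(.5630,-.3298,.0015,19.8)"
```

```text
time: 58.85
ee_pos: [0.5629, -0.3309, 0.002]
eef_rot: [0.575, 0.818, 0.0, 0.0]
ft_force: [0.4, -0.4, 0.7]
width: 0.0871
grip_force: 0.0
time: 59.35
ee_pos: [0.5628, -0.3308, 0.0021]
eef_rot: [0.575, 0.818, 0.0, 0.0]
ft_force: [-0.7, 0.4, -0.3]
width: 0.0867
grip_force: 0.0
tcp [ 0.5628 -0.3308  0.0021] yax 19.7 turn -0.001 then shift [0.0041 0.0026 0.0029] (mm [0.8 0.5 0.6]) q7 1.08 tilt -1.0000
```

```bash
python3 -m crank '0.004 0 0.003 0 1;0 0 0 0 1;0 0 0 0 -1;0 0 0 0 -1;0 0 0 0 -1;0 0 0 0 -1;0 0 0 0 -1;0 0 0 0 -1;0 0 0 0 -1' 30 && python3 -c "
from h import *
plan(.5630,-.3298,.0015,19.8)" && python3 -m crank '0 0 -0.1 0 -1;0 0 -0.2 0 -1;0 0 -0.2 0.08 -1;0 0 -0.2 0 -1;0 0 -0.1 0 -1;0 0 0 0 -1;0 0 0 0 -1;0 0 0 0 -1;0 0 0 0 -1;0 0 0 0 -1' && python3 -c "
from h import *
plan(.5483,.0758,.16,12.46)"
```

```text
time: 60.25
ee_pos: [0.5624, -0.3299, 0.0011]
eef_rot: [0.575, 0.818, 0.0, 0.0]
ft_force: [-0.3, 0.5, 0.3]
width: 0.0554
grip_force: 30.0
tcp [ 0.5624 -0.3299  0.0011] yax 19.7 turn -0.001 then shift [-0.0005  0.0033 -0.002 ] (mm [-0.1  0.7 -0.4]) q7 1.08 tilt -1.0000
time: 61.25
ee_pos: [0.5619, -0.3298, 0.1601]
eef_rot: [0.626, 0.78, -0.0, -0.001]
ft_force: [0.9, 0.8, -1.3]
width: 0.055
grip_force: 30.0
tcp [ 0.5619 -0.3298  0.1601] yax 12.5 turn 0.001 then shift [1.9948e+00 3.7110e-01 1.8000e-03] (mm [399.   74.2   0.4]) q7 0.90 tilt -1.0000
```

```bash
python3 -m crank '0.12 0.022 0 0 -1;0.2 0.037 0 0 -1;0.22 0.041 0 0 -1;0.22 0.041 0 0 -1;0.22 0.041 0 0 -1;0.22 0.041 0 0 -1;0.22 0.041 0 0 -1;0.22 0.041 0 0 -1;0.2 0.037 0 0 -1;0.1 0.02 0 0 -1' && python3 -m crank '0.055 0.009 0 0 -1;0 0 0 0 -1;0 0 0 0 -1;0 0 0 0 -1;0 0 0 0 -1;0 0 0 0 -1;0 0 0 0 -1' && python3 - <<'E'
from h import *
plan(.5483,.0758,.0471,12.46)
c=snap('wrist','w21')
p,m=tcp();e=p+[0,0,.013]
r=cv2.minEnclosingCircle(blob('w21',(90,60,60),(130,255,255),e,40));print(r,w2px('w21',e),read_state()['width'])
E
```

```text
time: 62.25
ee_pos: [0.5481, 0.069, 0.1607]
eef_rot: [0.624, 0.781, 0.0, -0.001]
ft_force: [0.4, -0.6, -1.0]
width: 0.0557
grip_force: 30.0
time: 62.95
ee_pos: [0.5482, 0.0752, 0.1612]
eef_rot: [0.626, 0.78, 0.0, -0.0]
ft_force: [0.6, 0.1, -0.9]
width: 0.0552
grip_force: 30.0
tcp [0.5482 0.0752 0.1612] yax 12.5 turn 0.000 then shift [0.0028 0.0011 0.5703] (mm [  0.6   0.2 114.1]) q7 0.10 tilt -1.0000
((276.0, 270.0), 40.000099182128906) [[276.00611702 270.87586256]] 0.05536520793933715
```

```bash
python3 -m crank '0.003 0 0.15 0 -1;0 0 0.13 0 -1;0 0 0.08 0 -1;0 0 0.05 0 -1;0 0 0.05 0 -1;0 0 0.04 0 -1;0 0 0.03 0 -1;0 0 0.02 0 -1;0 0 0.015 0 -1;0 0 0.005 0 -1' && python3 -m crank '0 0 0 0 -1;0 0 0 0 -1;0 0 0 0 -1;0 0 0 0 -1' && python3 -c "
from h import *
plan(.5483,.0758,.0471,12.46)"
```

```text
time: 64.0
ee_pos: [0.5481, 0.0762, 0.0471]
eef_rot: [0.626, 0.78, 0.0, -0.0]
ft_force: [0.7, 0.3, -1.2]
width: 0.0555
grip_force: 30.0
time: 64.4
ee_pos: [0.5481, 0.0763, 0.0473]
eef_rot: [0.626, 0.78, 0.0, 0.0]
ft_force: [0.4, 0.1, -0.7]
width: 0.0549
grip_force: 30.0
tcp [0.5481 0.0763 0.0473] yax 12.5 turn 0.001 then shift [-0.0026  0.0004  0.0008] (mm [-0.5  0.1  0.2]) q7 0.17 tilt -1.0000
```

```bash
python3 -m crank '0 0 0 0 0.9;0 0 0 0 0.9;0 0 0 0 0.9;0 0 0 0 0.9;0 0 -0.1 0 0.9;0 0 -0.2 0 0.9;0 0 -0.2 0 1;0 0 -0.2 0 1;0 0 -0.2 0 1;0 0 -0.1 0 1' && python3 -m crank '0 0 0 0 1;0 0 0 0 1;0 0 0 0 1;0 0 0 0 1' && python3 - <<'E'
from h import *
c=snap('wrist','w22')
e=[.5483,.0758,.060]
r=cv2.minEnclosingCircle(blob('w22',(90,60,60),(130,255,255),e,28));print(r,np.round((px2w('w22',r[0],.06)[0]-e)*1e3,1))
f=lambda p:np.array(p)/(800/360)+[100,0]
W=px2w('w5',f([(511,75),(493,205),(705,229)]),.0)
print(W,np.degrees(np.arctan2(*(W[2]-W[1])[1::-1])))
plan(.62,.2,.30,88)
E
```

```text
time: 65.4
ee_pos: [0.5491, 0.0762, 0.2508]
eef_rot: [0.626, 0.78, 0.002, 0.001]
ft_force: [0.3, 0.0, -0.7]
width: 0.0871
grip_force: 0.0
time: 65.8
ee_pos: [0.5475, 0.0761, 0.2459]
eef_rot: [0.626, 0.78, -0.001, -0.001]
ft_force: [0.1, 0.0, -0.2]
width: 0.0867
grip_force: 0.0
((276.0, 184.0), 20.518383026123047) [-0.6  0.9  0. ]
[[0.57160115 0.24435334 0.        ]
 [0.57854963 0.18363996 0.        ]
 [0.68992888 0.19625102 0.        ]] 6.459878966309279
tcp [0.5476 0.0761 0.2461] yax 12.5 turn -0.839 then shift [-0.3403  0.6312 -0.2705] (mm [-68.1 126.2 -54.1]) q7 0.07 tilt -1.0000
```

```bash
python3 -m crank '0 0 -0.05 -0.085 1;0 0 -0.05 -0.085 1;0 0 -0.05 -0.085 1;0 0 0 -0.085 1;0 0 0 -0.085 1;0 0 0 -0.085 1;0 0 0 -0.085 1;0 0 0 -0.085 1;0 0 0 -0.085 1;0 0 0 -0.085 1' && python3 -m crank '0 0 0 -0.083 1;0 0 0 0 1;0 0 0 0 1' && python3 -c "
from h import *
plan(.62,.22,.28,96.5)"
```

```text
time: 66.85
ee_pos: [0.5478, 0.0761, 0.2764]
eef_rot: [0.006, 1.0, -0.0, -0.001]
ft_force: [0.7, 0.0, -0.4]
width: 0.0867
grip_force: 0.0
time: 67.15
ee_pos: [0.5479, 0.0761, 0.2767]
eef_rot: [-0.055, 0.999, -0.0, -0.0]
ft_force: [0.3, 0.3, 0.2]
width: 0.0873
grip_force: 0.0
tcp [0.5479 0.0761 0.2767] yax 96.3 turn -0.003 then shift [-0.4396  0.674  -0.0166] (mm [-87.9 134.8  -3.3]) q7 1.51 tilt -1.0000
```

```bash
python3 -m crank '-0.09 0.134 0 0 1;-0.11 0.17 0 0 1;-0.11 0.17 0 0 1;-0.08 0.12 0 0 1;-0.05 0.08 0 0 1;0 0 0 0 1;0 0 0 0 1;0 0 0 0 1;0 0 0 0 1;0 0 0 0 1' && python3 - <<'E'
from h import *
c=snap('wrist','w23');print(w2px('w23',[[.631,.220,.118],[.631,.22,.006]]))
u,v=map(int,w2px('w23',[.631,.220,.1])[0])
o=(max(u-100,0),max(v-75,0));print(o)
cv2.imwrite('pics/w23b.png',cv2.resize(cv2.convertScaleAbs(c['img'][o[1]:o[1]+150,o[0]:o[0]+200],alpha=1.3,beta=25),(800,600),interpolation=2))
plan(.631,.22,.28,96.5)
E
```

```text
time: 68.15
ee_pos: [0.6202, 0.2194, 0.2775]
eef_rot: [-0.056, 0.998, 0.0, 0.0]
ft_force: [0.7, -0.2, 0.3]
width: 0.0869
grip_force: 0.0
[[273.80465117 200.08677218]
 [274.11504889 178.01412302]]
(173, 120)
tcp [0.6202 0.2196 0.2775] yax 96.4 turn -0.001 then shift [-0.0541 -0.0041 -0.0126] (mm [-10.8  -0.8  -2.5]) q7 1.37 tilt -1.0000
```

View pics/w23b.png

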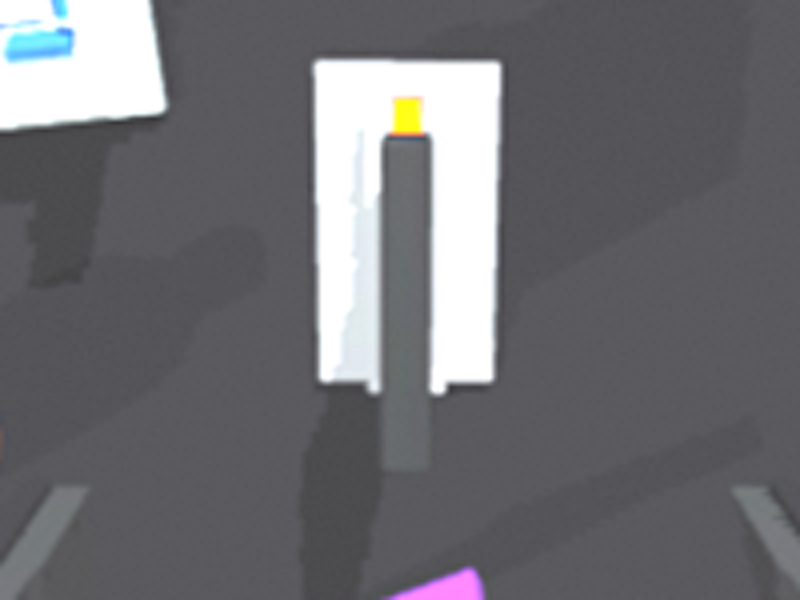

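The black rail of the orange panel is at cols 382–430, rows 140–470, with orange showing below it at (408,115). The stand edges are square to the image.

```bash
python3 - <<'E'
from h import *
f=lambda p:np.array(p)/4+[173,120]
W=px2w('w23',f([(406,141),(406,470)]),.118);print(W,np.linalg.norm(W[1]-W[0]),np.degrees(np.arctan2(*(W[1]-W[0])[1::-1])))
V=px2w('w23',f([(382,300),(430,300)]),.118);print(np.linalg.norm(V[1]-V[0]))
c=W.mean(0);print(c);plan(c[0],c[1],.092,96.5)
B=px2w('w23',f([(408,97)]),.01);print(B)
E
```

```text
[[0.58506448 0.21556866 0.118     ]
 [0.67217434 0.22534156 0.118     ]] 0.08765636656811286 6.40127751042341
0.012327900201221093
[0.62861941 0.22045511 0.118     ]
tcp [0.6202 0.2196 0.2775] yax 96.4 turn -0.001 then shift [-4.220e-02 -9.000e-04  9.274e-01] (mm [ -8.4  -0.2 185.5]) q7 1.37 tilt -1.0000
[[0.58522304 0.21606056 0.01      ]]
```

```bash
python3 -m crank '-0.042 -0.001 0.1 0 1;0 0 0.2 0 1;0 0 0.2 0 1;0 0 0.2 0 1;0 0 0.12 0 1;0 0 0.07 0 1;0 0 0.037 0 1;0 0 0 0 1;0 0 0 0 1;0 0 0 0 1' && python3 -m crank '0 0 0 0 1;0 0 0 0 1;0 0 0 0 1;0 0 0 0 1' && python3 -c "
from h import *
plan(.6286,.2205,.092,96.4)"
```

```text
time: 69.2
ee_pos: [0.6294, 0.2211, 0.0932]
eef_rot: [-0.057, 0.998, 0.0, 0.001]
ft_force: [-0.2, 0.2, 0.0]
width: 0.0868
grip_force: 0.0
time: 69.6
ee_pos: [0.6286, 0.2209, 0.0918]
eef_rot: [-0.057, 0.998, 0.0, 0.0]
ft_force: [1.4, 0.4, 0.3]
width: 0.0871
grip_force: 0.0
tcp [0.6286 0.2209 0.0918] yax 96.5 turn 0.001 then shift [ 0.0002 -0.002  -0.001 ] (mm [ 0.  -0.4 -0.2]) q7 1.41 tilt -1.0000
```

```bash
python3 -m crank '0 0 0 0 -1;0 0 0 0 -1;0 0 0 0 -1;0 0 0 0 -1;0 0 0 0 -1;0 0 0 0 -1;0 0 0 0 -1;0 0 0 0 -1;0 0 0 0 -1' 45 && python3 -m crank '0 0 -0.03 0 -1;0 0 -0.06 0 -1;0 0 -0.1 0 -1;0 0 -0.15 0 -1;0 0 -0.15 0 -1;0 0 -0.08 0 -1;0 0 0 0 -1;0 0 0 0 -1;0 0 0 0 -1;0 0 0 0 -1' && python3 -c "
from h import *
plan(.5630,.0094,.205,102.46)"
```

```text
time: 70.5
ee_pos: [0.6286, 0.2209, 0.0917]
eef_rot: [-0.057, 0.998, 0.0, 0.0]
ft_force: [-0.2, 0.5, -0.1]
width: 0.0227
grip_force: 0.0
time: 71.5
ee_pos: [0.628, 0.2207, 0.2044]
eef_rot: [-0.057, 0.998, -0.0, -0.001]
ft_force: [0.1, -0.3, -1.3]
width: 0.0132
grip_force: 45.0
tcp [0.628  0.2207 0.2044] yax 96.5 turn -0.066 then shift [ 0.5453 -0.9614 -0.0012] (mm [ 109.1 -192.3   -0.2]) q7 1.38 tilt -1.0000
```

```bash
python3 -m crank '0 0 0 -0.066 -1;0.05 -0.09 0 0 -1;0.09 -0.16 0 0 -1;0.11 -0.19 0 0 -1;0.11 -0.19 0 0 -1;0.1 -0.17 0 0 -1;0.06 -0.11 0 0 -1;0.025 -0.051 0 0 -1;0 0 0 0 -1;0 0 0 0 -1' && python3 -m crank '0 0 0 0 -1;0 0 0 0 -1;0 0 0 0 -1;0 0 0 0 -1;0 0 0 0 -1' && python3 - <<'E'
from h import *
plan(.5630,.0094,.094,102.46)
c=snap('wrist','w24')
p,m=tcp()
h=cv2.cvtColor(c['img'],cv2.COLOR_BGR2HSV)
o=cv2.inRange(h,np.array((5,150,120)),np.array((20,255,255)));cs,_=cv2.findContours(o,0,2)
for q in cs:
    if cv2.contourArea(q)>30: print('orange',cv2.boundingRect(q),cv2.contourArea(q),np.round(cv2.minAreaRect(q)[1],1),cv2.minAreaRect(q)[2])
# predicted pixels of panel near edge bottom/rail top for nominal hold
g=lambda x,y,z:w2px('w24',p+m@np.array([x,y,z]))[0].round(1)
for k in(0,.003,.006): print(k,'rail near top',g(.045,0,-.0262+k),'rail bottom',g(.045,0,-.0102+k),'bottom near',g(.045,-.004,.0858+k),g(.045,.004,.0858+k))
E
```

```text
time: 72.5
ee_pos: [0.5638, 0.0114, 0.2054]
eef_rot: [-0.109, 0.994, 0.0, -0.0]
ft_force: [1.0, 0.2, -1.0]
width: 0.0139
grip_force: 45.0
time: 73.0
ee_pos: [0.5636, 0.0098, 0.2057]
eef_rot: [-0.108, 0.994, 0.0, 0.0]
ft_force: [0.2, -0.3, -1.4]
width: 0.0133
grip_force: 45.0
tcp [0.5636 0.0098 0.2057] yax 102.4 turn -0.000 then shift [ 0.0034 -0.0016  0.5587] (mm [  0.7  -0.3 111.7]) q7 1.77 tilt -1.0000
orange (288, 318, 17, 24) 191.0 [23. 16.] 90.0
orange (268, 157, 15, 27) 285.0 [26. 14.] 90.0
0 rail near top [273.2 191. ] rail bottom [273.4 182.9] bottom near [268.8 155.5] [279.3 155.5]
0.003 rail near top [273.2 189.3] rail bottom [273.4 181.5] bottom near [268.9 155. ] [279.3 155. ]
0.006 rail near top [273.3 187.7] rail bottom [273.5 180.2] bottom near [269.  154.5] [279.2 154.5]
```

```bash
python3 -m crank '0.006 -0.001 0.1 0 -1;0 0 0.12 0 -1;0 0 0.03 0 -1;0 0 0.03 0 -1;0 0 0.03 0 -1;0 0 0.03 0 -1;0 0 0.03 0 -1;0 0 0.03 0 -1' && python3 -c "
from h import *
plan(.5630,.0094,.094,102.46);print(read_state()['ft_force'],read_state()['torque'])" && python3 -m crank '0 0 0.03 0 -1;0 0 0.03 0 -1;0 0 0.03 0 -1;0 0 0.03 0 -1;0 0 0.02 0 -1;0 0 0 0 -1;0 0 0 0 -1;0 0 0 0 -1' && python3 -c "
from h import *
plan(.5630,.0094,.0938,102.46);print(read_state()['ft_force'],read_state()['torque'])"
```

```text
time: 73.85
ee_pos: [0.5625, 0.0093, 0.1255]
eef_rot: [-0.108, 0.994, 0.0, 0.0]
ft_force: [-0.5, -0.2, -1.2]
width: 0.0137
grip_force: 45.0
tcp [0.5625 0.0093 0.1255] yax 102.4 turn -0.000 then shift [-0.0023  0.0002  0.1575] (mm [-0.5  0.  31.5]) q7 1.79 tilt -1.0000
[-0.48406544 -0.17812433 -1.18690754] [ 0.04091354 -0.00056748 -0.00249761]
time: 74.65
ee_pos: [0.563, 0.0089, 0.0997]
eef_rot: [-0.108, 0.994, 0.0, 0.001]
ft_force: [-7.6, -1.4, 21.3]
width: 0.0135
grip_force: 45.0
tcp [0.563  0.0089 0.0997] yax 102.4 turn -0.001 then shift [-0.0007  0.0026  0.0297] (mm [-0.1  0.5  5.9]) q7 1.81 tilt -1.0000
[-7.64727827 -1.35205017 21.33452947] [-0.18390346  2.01763974 -0.02067144]
```

```bash
python3 -m crank '0 0 -0.008 0 -1;0 0 0 0 -1;0 0 0 0 0;0 0 0 0 0.5;0 0 0 0 0.5;0 0 0 0 0.5;0 0 0 0 0.5;0 0 0 0 0.5' && python3 -c "
from h import *
s=read_state();print(s['ft_force'],s['torque'])" && python3 -m crank '0 0 -0.1 0 0.6;0 0 -0.2 0 0.6;0 0 -0.2 0 0.6;0 0 -0.2 0 0.6;0 0 -0.2 0 0.6;0 0 0 0 0.6;0 0 0 0 0.6;0 0 0 0 0.6;0 0 0 0 0.6;0 0 0 0 0.6' && python3 - <<'E'
from h import *
c=snap('wrist','w25');p,m=tcp();print(p)
h=cv2.cvtColor(c['img'],cv2.COLOR_BGR2HSV)
o=cv2.inRange(h,np.array((5,150,120)),np.array((20,255,255)));cs,_=cv2.findContours(o,0,2)
for q in cs:
    if cv2.contourArea(q)>15: print('orange',cv2.boundingRect(q),cv2.contourArea(q))
a=np.radians(12.46);Rz=np.array([[np.cos(a),-np.sin(a),0],[np.sin(a),np.cos(a),0],[0,0,1]])
for dz in (0,.006):
    P=np.array([[x,y,z+dz] for x,z in((-.045,.104),(-.045,.120),(.045,.120)) for y in(-.007,.007)]+[[-.045,y,.008+dz] for y in(-.004,.004)])@Rz.T+[.563,.0094,0]
    print(dz,w2px('w25',P).round(1).tolist())
t=snap('scene','s1');print('scene')
for dz in (0,.006):
    P=np.array([[x,y,z+dz] for x in(-.045,.045) for y,z in((.007,.120),(.004,.104),(.007,.104))])@Rz.T+[.563,.0094,0]
    print(dz,w2px('s1',P).round(1).tolist())
E
```

```text
time: 75.45
ee_pos: [0.5623, 0.0093, 0.0992]
eef_rot: [-0.108, 0.994, 0.0, -0.0]
ft_force: [0.7, -0.1, 0.5]
width: 0.0536
grip_force: 0.0
[ 0.72293301 -0.07647523  0.45910782] [0.09350734 0.01889797 0.020565  ]
time: 76.45
ee_pos: [0.562, 0.0092, 0.2783]
eef_rot: [-0.108, 0.994, -0.0, -0.001]
ft_force: [-0.7, -0.8, -1.2]
width: 0.07
grip_force: 0.0
[0.56209732 0.00923172 0.27849355]
orange (263, 310, 40, 15) 316.0
orange (267, 265, 31, 10) 55.0
orange (272, 140, 7, 7) 20.5
0 [[267.6, 145.1], [281.2, 145.1], [267.2, 146.8], [281.5, 146.8], [267.8, 232.7], [281.0, 232.7], [271.5, 137.6], [277.6, 137.6]]
0.006 [[267.4, 145.7], [281.3, 145.7], [267.0, 147.5], [281.6, 147.5], [267.7, 234.8], [281.1, 234.8], [271.4, 138.0], [277.6, 138.0]]
scene
0 [[312.3, 190.8], [310.8, 196.1], [312.0, 196.4], [296.3, 210.0], [294.9, 215.5], [296.1, 215.8]]
0.006 [[312.4, 188.6], [310.9, 194.0], [312.1, 194.3], [296.4, 207.7], [294.9, 213.3], [296.2, 213.6]]
```

```bash
python3 - <<'E'
from h import *
im=np.load('pics/s1.npz')['img'];im0=np.load('pics/scene0.npz')['img']
for u in(299,304,308):print(u,[(v,*map(int,im[v,u])) for v in range(int(206-(u-304)*1.2)-10,int(206-(u-304)*1.2)+6)])
w=np.load('pics/w25.npz')['img'];print([(v,*map(int,w[v,274])) for v in range(138,152)]);print([(v,*map(int,w[v,274])) for v in range(226,242)])
print('w23 rail/orange for ref: rows')
E
```

```text
299 [(202, 61, 59, 61), (203, 66, 64, 66), (204, 65, 66, 68), (205, 62, 62, 65), (206, 67, 66, 69), (207, 63, 67, 68), (208, 59, 56, 63), (209, 53, 53, 50), (210, 41, 45, 42), (211, 50, 52, 59), (212, 43, 70, 122), (213, 16, 103, 183), (214, 0, 128, 222), (215, 0, 123, 216), (216, 0, 123, 215), (217, 0, 125, 215)]
304 [(196, 61, 66, 65), (197, 60, 60, 59), (198, 65, 64, 66), (199, 62, 62, 68), (200, 63, 66, 69), (201, 69, 67, 70), (202, 63, 62, 64), (203, 52, 51, 60), (204, 59, 57, 60), (205, 55, 61, 69), (206, 54, 81, 128), (207, 33, 99, 181), (208, 2, 121, 209), (209, 8, 124, 215), (210, 3, 125, 215), (211, 0, 125, 213)]
308 [(191, 53, 56, 57), (192, 50, 54, 56), (193, 65, 64, 66), (194, 54, 54, 57), (195, 60, 62, 61), (196, 62, 64, 67), (197, 53, 51, 61), (198, 55, 52, 57), (199, 51, 49, 53), (200, 54, 53, 70), (201, 51, 82, 138), (202, 19, 110, 198), (203, 21, 120, 209), (204, 26, 128, 214), (205, 15, 126, 213), (206, 20, 125, 211)]
[(138, 232, 223, 227), (139, 183, 190, 227), (140, 84, 131, 226), (141, 0, 111, 227), (142, 0, 126, 242), (143, 0, 146, 255), (144, 0, 131, 249), (145, 0, 120, 238), (146, 32, 97, 185), (147, 50, 59, 89), (148, 57, 51, 45), (149, 60, 58, 55), (150, 59, 60, 57), (151, 59, 60, 57)]
[(226, 66, 63, 61), (227, 65, 63, 59), (228, 65, 62, 58), (229, 65, 62, 59), (230, 65, 62, 59), (231, 64, 61, 58), (232, 57, 52, 52), (233, 58, 52, 52), (234, 60, 54, 54), (235, 59, 53, 53), (236, 59, 54, 54), (237, 60, 54, 55), (238, 58, 52, 53), (239, 60, 54, 54), (240, 58, 51, 52), (241, 59, 52, 53)]
w23 rail/orange for ref: rows
```

```bash
python3 - <<'E'
from h import *
for n,lo,hi,e in(('b',(90,60,60),(130,255,255),[.5483,.0758,.060]),('y',(22,90,60),(36,255,255),[.5777,-.057,.070])):
    r=cv2.minEnclosingCircle(blob('w25',lo,hi,e,26));print(n,w2px('w25',e),r,np.round((px2w('w25',r[0],e[2])[0]-e)*1e3,1))
s=read_state();print(s['time'],s['grip_force'])
from bench import workorder
print(workorder.close_job())
E
```

```text
b [[331.23022295 179.30459296]] ((330.63671875, 178.2421875), 19.01189613342285) [-1.1 -1.   0. ]
y [[216.285426   181.12611032]] ((216.03659057617188, 180.03659057617188), 19.06488037109375) [-1.2 -0.5  0. ]
76.55 0.0
the job is handed in; nothing more can be done
None
```

The job is handed in at 76.6 s of robot time, no verdict was shown: by my last measurements both stacks are complete (discs within about 1.5 mm of centre) and the orange panel is fully home in the slot.

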